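Move the colour-coded chopping boards to the wooden stand in the same order

TASK

The wire stand is due for a wash, so move its four chopping boards over to the empty wooden stand, keeping them in the same order from left to right (the coloured tabs, which stay on the wire stand, show that order). Stand every board upright, fully down in its slot and centred along it; lower each one all the way before letting go, and do not tip any over or lay it down.

Things in the scene. Friction and masses are not known exactly. Their poses are not given: they have to be found in the camera images.
- wire_stand: Bright steel wire stand, fixed, 221x191x83 mm; holds the boards at the start. Origin: centre of its footprint on the counter; x away from the robot along the boards, y left, z up; yaw up to 0.25 rad; left or right of the wooden stand. Four slots between wire hoops (83 mm high): centres at y = 69, 23, -23, -69 mm, left to right, x = 0; boards stand 21 mm above the counter.
- wooden_stand: Empty stand of light wood, fixed, 200x194x74 mm. Origin: centre of its footprint on the counter; x away from the robot along the slots, y left, z up; yaw up to 0.25 rad. Four slots between fins 74 mm high and 144 mm long: centres at y = 69, 23, -23, -69 mm, left to right, x = 0; 16 mm wide at the floor (18 mm above the counter), 30 mm at the top. A seated board's centre is at z = 78 mm.
- tab_red: The red tab, 11x28x28 mm, fixed on the front edge of the wire stand before the slot in which the red board stands at the start; it stays there and keeps showing the order. Origin: centre of its underside, at x = -107 mm in the wire stand's frame; axes as the wire stand's.
- board_red_mid (a point): Centre of the red plastic chopping board, 180 mm long (x), 10 mm thick (y), 120 mm high (z), 0.13 to 0.25 kg, standing on a long edge: its top edge is 60 mm above this point. A hand slot 14 mm wide, 48 mm high lies 66 mm along +x. Pinch it from above across its thickness, at the middle of the top edge; 36 mm are free to the next board.
- tab_yellow: The yellow tab, 11x28x28 mm, fixed on the front edge of the wire stand before the slot in which the yellow board stands at the start; it stays there and keeps showing the order. Origin: centre of its underside, at x = -107 mm in the wire stand's frame; axes as the wire stand's.
- board_yellow_mid (a point): Centre of the yellow plastic chopping board, 180 mm long (x), 10 mm thick (y), 120 mm high (z), 0.13 to 0.25 kg, standing on a long edge: its top edge is 60 mm above this point. A hand slot 14 mm wide, 48 mm high lies 66 mm along +x. Pinch it from above across its thickness, at the middle of the top edge; 36 mm are free to the next board.
- tab_green: The green tab, 11x28x28 mm, fixed on the front edge of the wire stand before the slot in which the green board stands at the start; it stays there and keeps showing the order. Origin: centre of its underside, at x = -107 mm in the wire stand's frame; axes as the wire stand's.
- board_green_mid (a point): Centre of the green plastic chopping board, 180 mm long (x), 10 mm thick (y), 120 mm high (z), 0.13 to 0.25 kg, standing on a long edge: its top edge is 60 mm above this point. A hand slot 14 mm wide, 48 mm high lies 66 mm along +x. Pinch it from above across its thickness, at the middle of the top edge; 36 mm are free to the next board.
- tab_blue: The blue tab, 11x28x28 mm, fixed on the front edge of the wire stand before the slot in which the blue board stands at the start; it stays there and keeps showing the order. Origin: centre of its underside, at x = -107 mm in the wire stand's frame; axes as the wire stand's.
- board_blue_mid (a point): Centre of the blue plastic chopping board, 180 mm long (x), 10 mm thick (y), 120 mm high (z), 0.13 to 0.25 kg, standing on a long edge: its top edge is 60 mm above this point. A hand slot 14 mm wide, 48 mm high lies 66 mm along +x. Pinch it from above across its thickness, at the middle of the top edge; 36 mm are free to the next board.
Not all that is in view belongs to the job. Several things look just like the tab_yellow: the one meant starts farthest from the robot's base.

How it is judged:
At the end, for the whole second after the job is handed in: Each board rests in the wooden-stand slot of the same number from the left as its colour's tab has on the wire stand: within 18 mm of that slot's centre line, 25 mm of its middle along the slot, at full depth within 8 mm, upright and in line within 0.25 rad; nothing tipped over or dropped in (x of board_red_mid in the frame of wooden_stand between -0.025 and 0.025 m and z of board_red_mid in the frame of wooden_stand between 0.07 and 0.086 m and angle between each of board_red_mid, board_yellow_mid, board_green_mid, board_blue_mid's own z axis and vertical below 0.25 rad and angle between the x axis of each of board_red_mid, board_yellow_mid, board_green_mid, board_blue_mid and the x axis of wooden_stand, either way round below 0.25 rad and linear speed of each of board_red, board_yellow, board_green, board_blue below 0.02 m/s and ((y of tab_red in the frame of wire_stand between 0.059 and 0.079 m and y of board_red_mid in the frame of wooden_stand between 0.051 and 0.087 m) or (y of tab_red in the frame of wire_stand between 0.013 and 0.033 m and y of board_red_mid in the frame of wooden_stand between 0.005 and 0.041 m) or (y of tab_red in the frame of wire_stand between -0.033 and -0.013 m and y of board_red_mid in the frame of wooden_stand between -0.041 and -0.005 m) or (y of tab_red in the frame of wire_stand between -0.079 and -0.059 m and y of board_red_mid in the frame of wooden_stand between -0.087 and -0.051 m)) and x of board_yellow_mid in the frame of wooden_stand between -0.025 and 0.025 m and z of board_yellow_mid in the frame of wooden_stand between 0.07 and 0.086 m and ((y of tab_yellow in the frame of wire_stand between 0.059 and 0.079 m and y of board_yellow_mid in the frame of wooden_stand between 0.051 and 0.087 m) or (y of tab_yellow in the frame of wire_stand between 0.013 and 0.033 m and y of board_yellow_mid in the frame of wooden_stand between 0.005 and 0.041 m) or (y of tab_yellow in the frame of wire_stand between -0.033 and -0.013 m and y of board_yellow_mid in the frame of wooden_stand between -0.041 and -0.005 m) or (y of tab_yellow in the frame of wire_stand between -0.079 and -0.059 m and y of board_yellow_mid in the frame of wooden_stand between -0.087 and -0.051 m)) and x of board_green_mid in the frame of wooden_stand between -0.025 and 0.025 m and z of board_green_mid in the frame of wooden_stand between 0.07 and 0.086 m and ((y of tab_green in the frame of wire_stand between 0.059 and 0.079 m and y of board_green_mid in the frame of wooden_stand between 0.051 and 0.087 m) or (y of tab_green in the frame of wire_stand between 0.013 and 0.033 m and y of board_green_mid in the frame of wooden_stand between 0.005 and 0.041 m) or (y of tab_green in the frame of wire_stand between -0.033 and -0.013 m and y of board_green_mid in the frame of wooden_stand between -0.041 and -0.005 m) or (y of tab_green in the frame of wire_stand between -0.079 and -0.059 m and y of board_green_mid in the frame of wooden_stand between -0.087 and -0.051 m)) and x of board_blue_mid in the frame of wooden_stand between -0.025 and 0.025 m and z of board_blue_mid in the frame of wooden_stand between 0.07 and 0.086 m and ((y of tab_blue in the frame of wire_stand between 0.059 and 0.079 m and y of board_blue_mid in the frame of wooden_stand between 0.051 and 0.087 m) or (y of tab_blue in the frame of wire_stand between 0.013 and 0.033 m and y of board_blue_mid in the frame of wooden_stand between 0.005 and 0.041 m) or (y of tab_blue in the frame of wire_stand between -0.033 and -0.013 m and y of board_blue_mid in the frame of wooden_stand between -0.041 and -0.005 m) or (y of tab_blue in the frame of wire_stand between -0.079 and -0.059 m and y of board_blue_mid in the frame of wooden_stand between -0.087 and -0.051 m))); the robot touches nothing.
It fails at once if a board is let go more than 40 mm above where it would stand ((height (world z) of board_red_mid above 0.121 m and contact force between the fingers and board_red below 0.02 N) or (height (world z) of board_yellow_mid above 0.121 m and contact force between the fingers and board_yellow below 0.02 N) or (height (world z) of board_green_mid above 0.121 m and contact force between the fingers and board_green below 0.02 N) or (height (world z) of board_blue_mid above 0.121 m and contact force between the fingers and board_blue below 0.02 N)).
It fails at once if a board is tipped over or laid flat (angle between any of board_red_mid, board_yellow_mid, board_green_mid, board_blue_mid's own z axis and vertical above 0.8 rad).
It also fails if it takes over 104 s, if anything falls off the work surface, if the arm or the gripper's body presses on something with over 40 N, if the wrist force passes 120 N, or if a joint passes its speed limit or range.

ROBOT

A 6-joint arm with a two-finger parallel gripper is mounted at the origin on a cart in front of the work surface, level with it; the furniture and walls round the work are solid. World frame = base frame: x ahead of the robot, y to its left, z up, the work surface at z = 0. Lengths are in m, angles in rad, forces in N, time in s.
With the tool pointing down it reaches from about 0.4 to 0.925 m from the base axis. Payload 3.4 kg.
Tool frame: the origin (TCP) lies midway between the tips of the shut fingers; the grasp point (between the pads) lies 19 mm behind it (bot.pinch_z is the distance from the TCP to the grasp point, in m); z points along the fingers, x is the direction in which the jaws open and shut, and the axes are right-handed (so a half turn about z gives the same grasp; the last joint's range is limited). The gripper opens to 85 mm and grips with 20 to 120 N. Pads are 22 mm wide; open, the fingers measure 114 mm over their backs; the gripper's body (76 mm by 85 mm) begins 54 mm behind the grasp point. The pads swing forward as they close: fully open they stand 13 mm farther back than shut.
Start: joints at [1.27, 0.307, 1.506, -0, 1.328, -0.073], TCP at [0.13, 0.56, 0.231] pointing down, gripper open.
Joint ranges: [-3.12, 3.12], [-1.05, 2.28], [0.14, 2.33], [-1.42, 4.57], [0.1, 2.73], [-2.68, 2.68]. Speed limits (rad/s): [2.57, 2.57, 3.14, 3.14, 3.14, 3.14].

INTERFACE

Orientations are given as a unit quaternion [w, x, y, z].
In Python, from station import bot, eyes gives the robot as it stands.
- The arm moves only by the tool servo_tool, never from a script. Its argument "commands" is a list of rows, each a list of 5 numbers: the finger opening in cm, from 0 to 8.54, then the shift along the tool's x, y, z in cm, then the turn about the tool's z in degrees. In form: [[jaw, tx, ty, tz, turn], ...]. A call has 1 to 20 rows; each row shifts and turns the pose as measured when the row begins, along the tool's axes as they then stand; what a row does not reach is not made up. A row lasts 1/10 s, in which the tool goes at most 50 mm and 8.59 degrees, less where a joint would pass 70% of its speed; a pose out of reach is approached as far as the arm can. A call with a gripper value outside its range is refused whole. The fingers move at their own pace and stop on an object; "newtons" is the grip in N (left out, the last holds). Time passes only in rows, so rows that do not move let the fingers close. It gives the time, the measured TCP pose, the force and the opening at its end, in the units of the state.
- bot.get_obs(): the state, without advancing time (a new reading comes with each control period).
- eyes.get_image(name): name is "scene" or "top" or "wrist"; returns a dict with "image" (400x640x3 uint8, red, green, blue), "vfov" (degrees; the focal length in pixels is half the picture's height over the tangent of half this angle, whatever the lens; pixels are square), "cx", "cy" (the principal point, pixels), "rvec" (rotation vector, rad) and "tvec" (3), from world to camera coordinates, as OpenCV has them. Camera axes: x right, y down, z forward; pixel columns grow to the right and rows downward; lengths in m; the calibration is good to about 2 mm. A picture is of the moment at which its call begins. There is no depth.
- bot.job_done(): hands the job in, once; it reports no verdict.
Trained networks look in a picture, given as the dict that the camera call returned (one of the last four; its "shot" number tells which), for a name from the list of things; names that differ only in an ending like _2 or _b are one class to them, and where a whole thing is asked for, a point or a joint stands for the part that bears it (a point fixed in the world has none). Each returns a list of dicts, best first, with "confidence" (0 to 1); they miss things now and then, are a little off and sometimes report something else, mostly with a low value. They report only what shows in the picture. A call takes as long as a camera call. They do not tell look-alikes from the thing itself.
- eyes.silhouettes(target, picture): "mask" (400x640 bool, what is visible of it) and "centre" ([column, row] in pixels, amid what is visible of it).
The state is a dict: "t": time; "joints": joint angles; "joint_vel": joint speeds; "effort": joint torques, N m; "tool_pos": TCP position; "orientation": TCP orientation; "contact_force": force on the tool from outside, world axes, zero at the start; "moment": the same for the moment, N m; "grip_width": finger opening in m.
Only numpy, scipy, OpenCV 4.12 (cv2) and the standard library are available. Lean on these libraries where they do the work, as an engineer would, in place of code of your own. Each camera call takes 0.05 s, during which the arm holds its last target.

## Working session

There is one attempt and no reset: what is moved stays moved. The work goes in short steps, Python scripts to look and compute and a tool call to move; the robot and the scene stay as the last step left them, time stands still between calls to the robot, and variables do not carry over. Pictures are saved under pics/ and viewed, and the job is handed in when it is done.

Besides the shell and the picture viewer there is one more tool, called after "Call:" as name([rows], argument=value, ...), one row to a line, values as JSON. servo_tool: Moves the arm, as the interface text tells. Its arguments: {"type":"object","properties":{"commands":{"type":"array"},"newtons":{"type":"number"}},"required":["commands"]}

```bash
mkdir -p pics; ls; cat > h.py <<'E'
import numpy as np, cv2
from station import bot, eyes
def K(p):
    h=p['image'].shape[0]; f=h/2/np.tan(np.radians(p['vfov'])/2)
    return np.array([[f,0,p['cx']],[0,f,p['cy']],[0,0,1.]])
def proj(p,X):
    return cv2.projectPoints(np.float64(X).reshape(-1,3),np.float64(p['rvec']),np.float64(p['tvec']),K(p),None)[0][:,0]
def back(p,uv,z):
    R=cv2.Rodrigues(np.float64(p['rvec']))[0]; t=np.float64(p['tvec']).ravel()
    c=-R.T@t; d=R.T@np.linalg.inv(K(p))@np.array([uv[0],uv[1],1.])
    return c+d*(z-c[2])/d[2]
def save(p,n): cv2.imwrite('pics/'+n,p['image'][:,:,::-1])
E
python3 - <<'E'
from h import *
for n in ['scene','top']:
    p=eyes.get_image(n); save(p,n+'0.png')
    R=cv2.Rodrigues(np.float64(p['rvec']))[0]; print(n,-R.T@np.float64(p['tvec']).ravel(),p['vfov'])
    for t in ['wire_stand','wooden_stand','tab_red','tab_yellow','tab_green','tab_blue','board_red_mid','board_yellow_mid','board_green_mid','board_blue_mid']:
        print(t,[(round(r['confidence'],2),np.round(r['centre'],1).tolist(),int(r['mask'].sum())) for r in eyes.silhouettes(t,p)])
print(bot.get_obs())
E
```

```text
pics
scene [-0.04028803 -0.67036199  0.57414329] 52.77598669238352
wire_stand [(0.67, [367.8, 256.4], 148), (0.6, [435.1, 255.7], 857)]
wooden_stand [(0.56, [298.9, 166.8], 4719)]
tab_red []
tab_yellow [(0.69, [385.1, 268.7], 170), (0.62, [323.9, 255.6], 154), (0.44, [338.4, 280.4], 167)]
tab_green [(0.54, [366.8, 257.0], 161), (0.34, [398.0, 202.0], 1964)]
tab_blue [(0.55, [401.0, 283.1], 189)]
board_red_mid [(0.96, [382.3, 190.0], 1782)]
board_yellow_mid [(0.69, [421.8, 215.9], 2105)]
board_green_mid [(0.91, [397.4, 202.8], 1921)]
board_blue_mid [(0.68, [448.6, 231.6], 2731), (0.42, [384.8, 266.3], 173)]
top [ 0.36406875 -0.20205961  1.02636197] 46.192510454969394
wire_stand [(0.71, [379.0, 160.8], 1613)]
wooden_stand [(0.96, [236.0, 169.8], 8678)]
tab_red [(0.44, [357.8, 156.1], 1253)]
tab_yellow [(0.65, [403.0, 217.1], 65), (0.49, [383.0, 254.4], 86)]
tab_green [(0.54, [383.8, 214.8], 65), (0.4, [387.2, 160.7], 941)]
tab_blue [(0.42, [424.3, 220.2], 66), (0.2, [234.7, 168.8], 8631)]
board_red_mid [(0.69, [363.7, 160.0], 787)]
board_yellow_mid [(0.57, [410.1, 163.7], 1298)]
board_green_mid [(0.71, [387.3, 164.0], 1140)]
board_blue_mid [(0.78, [431.4, 159.9], 1495)]
{'t': 1.1, 'joints': array([ 1.26951112e+00,  3.06800416e-01,  1.50639790e+00, -1.79747878e-05,
        1.32835225e+00, -7.35182402e-02]), 'joint_vel': array([-0.00095378,  0.00255838, -0.00177381,  0.00125907,  0.00047908,
        0.00121151]), 'effort': array([-7.74459259e-04, -4.57495630e+01, -2.52340168e+01, -5.01390775e-05,
        8.66146147e-04,  2.32551548e-05]), 'tool_pos': array([0.12988407, 0.56016286, 0.23130546]), 'orientation': array([-4.63697608e-06,  7.82878830e-01,  6.22174201e-01,  2.23040289e-05]), 'contact_force': array([ 0.26370543, -0.97869769, -0.4656411 ]), 'moment': array([-0.0733457 , -0.0136212 ,  0.01711208]), 'grip_width': 0.08531904831448868}
```

View pics/scene0.png

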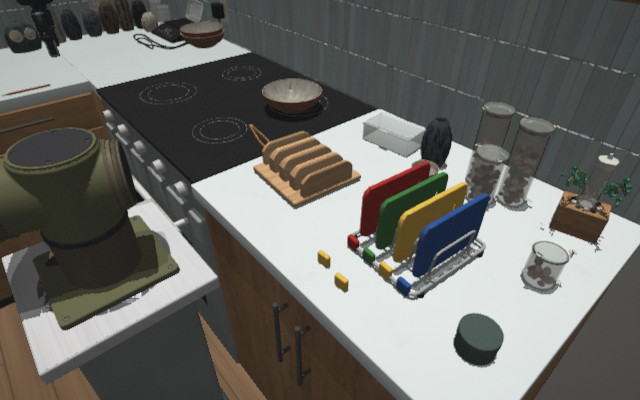

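View pics/top0.png

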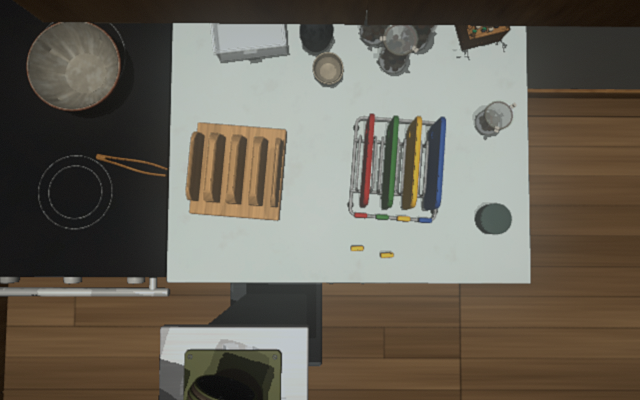

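```bash
python3 - <<'E'
import cv2
a=cv2.imread('pics/top0.png')[90:270,170:470]; cv2.imwrite('pics/top0c.png',cv2.resize(a,(800,480),interpolation=cv2.INTER_CUBIC))
a=cv2.imread('pics/scene0.png')[140:300,290:490]; cv2.imwrite('pics/scene0c.png',cv2.resize(a,(750,600),interpolation=cv2.INTER_CUBIC))
E
```

```text
(no output)
```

View pics/top0c.png

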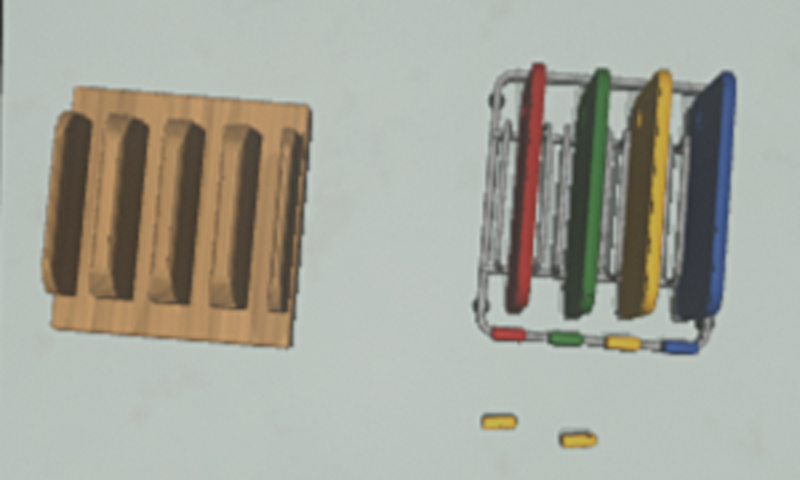

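View pics/scene0c.png

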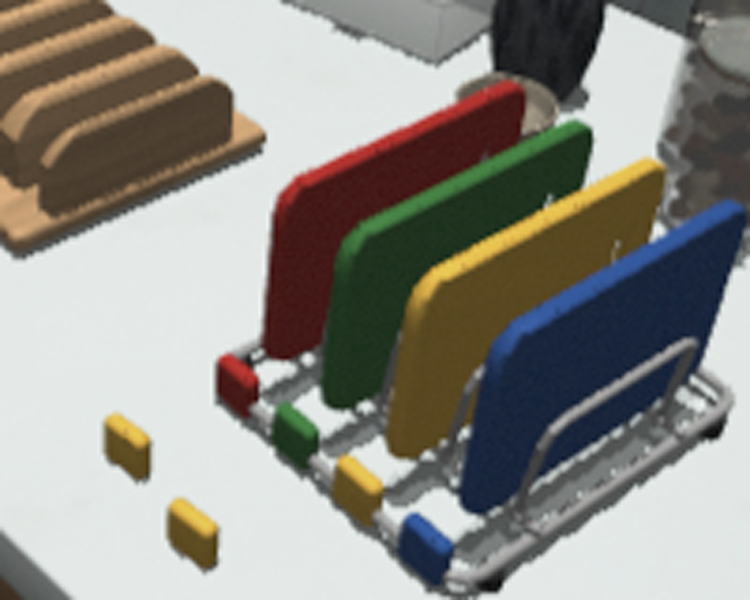

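```bash
cat > fit.py <<'E'
from h import *
import pickle
from scipy.optimize import minimize
SC=4
def box(l,w,z0,z1,ch=0.012):
    # rounded rectangle profile in xz
    a=np.linspace(0,np.pi/2,5); pts=[]
    for sx,sz,rev in [(1,1,0),(-1,1,1),(-1,-1,0),(1,-1,1)]:
        c=[(sx*(l/2-ch+ch*np.cos(t)),(z1-ch+ch*np.sin(t)) if sz>0 else (z0+ch-ch*np.sin(t))) for t in (a[::-1] if rev else a)]
        pts+=c
    pts=np.array(pts)
    return np.concatenate([np.c_[pts[:,0],np.full(len(pts),s*w/2),pts[:,1]] for s in(1,-1)])
B=box(.18,.01,-.06,.06)
def tf(X,x,y,yaw,tilt=0,z=0):
    c,s=np.cos(tilt),np.sin(tilt)
    X=X@np.array([[1,0,0],[0,c,-s],[0,s,c]]).T
    c,s=np.cos(yaw),np.sin(yaw)
    return X@np.array([[c,-s,0],[s,c,0],[0,0,1]]).T+[x,y,z]
def fillhull(img,uv,v,off):
    h=cv2.convexHull(np.float32((uv-off)*SC*16)).astype(np.int32)
    cv2.fillConvexPoly(img,h,v,lineType=cv2.LINE_8,shift=4)
def colormask(im):
    hsv=cv2.cvtColor(im,cv2.COLOR_RGB2HSV); H,S,V=cv2.split(hsv)
    lab=np.zeros(H.shape,np.uint8)
    ok=(S>110)&(V>30)
    lab[ok&((H<6)|(H>172))]=1; lab[ok&(H>45)&(H<80)]=2; lab[ok&(H>17)&(H<32)]=3; lab[ok&(H>100)&(H<130)]=4
    return lab
E
python3 - <<'E'
from fit import *
P={n:eyes.get_image(n) for n in['scene','top']}
pickle.dump(P,open('P.pkl','wb'))
col=np.array([[0,0,0],[0,0,255],[0,255,0],[0,255,255],[255,0,0]],np.uint8)
for n,(x0,y0,x1,y1) in {'scene':(340,150,500,290),'top':(340,90,460,212)}.items():
    L=colormask(P[n]['image']); cv2.imwrite(f'pics/lab_{n}.png',cv2.resize(col[L][y0:y1,x0:x1],None,fx=4,fy=4,interpolation=0))
# rough
p=P['top']
for q in [(197,122.3),(286.6,129),(278.7,220.1),(189.5,213)]: print(back(p,q,0.018))
for n,a,b in [('r',(539,65),(517,310)),('g',(603,70),(583,315)),('y',(664,72),(648,315)),('b',(729,75),(714,318))]:
    A=back(p,np.array(a)*.375+[170,90],.141);Bq=back(p,np.array(b)*.375+[170,90],.141); print(n,(A+Bq)/2,np.linalg.norm(A-Bq),np.arctan2((A-Bq)[1],(A-Bq)[0]))
E
```

```text
[0.59147235 0.08333151 0.018     ]
[ 0.57810194 -0.11100565  0.018     ]
[ 0.38040321 -0.09610801  0.018     ]
[0.39464011 0.09526076 0.018     ]
r [ 0.49337901 -0.2774336   0.141     ] 0.17662214278318633 -0.08826475558165067
g [ 0.49007676 -0.32381974  0.141     ] 0.1765343144075162 -0.08313903158640301
y [ 0.48962736 -0.3688058   0.141     ] 0.17496362567273835 -0.07035692086874325
b [ 0.48776106 -0.41560762  0.141     ] 0.17497633768359946 -0.06922313998728638
```

View pics/lab_scene.png

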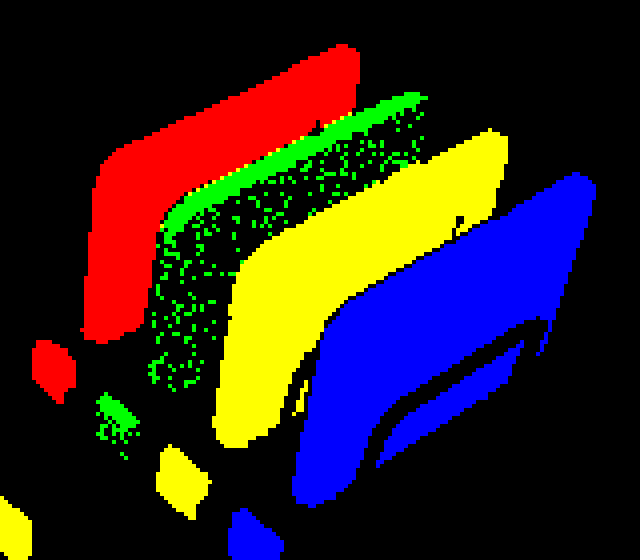

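View pics/lab_top.png

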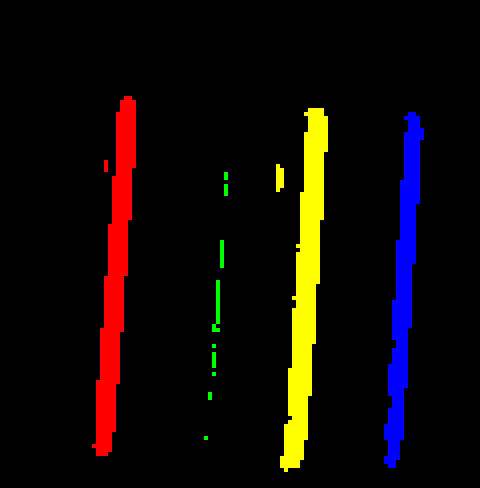

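```bash
cat > ov.py <<'E'
from fit import *
P=pickle.load(open('P.pkl','rb'))
wood=(0.4865,-0.0075,-0.070); wire=(0.490,-0.3465,-0.075)
def seg(img,p,pts,off,s,c):
    uv=((proj(p,pts)-off+.5)*s).astype(int)
    for i in range(0,len(uv)-1): cv2.line(img,tuple(map(int,uv[i])),tuple(map(int,uv[i+1])),c,1,cv2.LINE_AA)
def rect(x0,x1,y0,y1,z): return np.array([[x0,y0,z],[x1,y0,z],[x1,y1,z],[x0,y1,z],[x0,y0,z]])
def draw(n,crop,s,name,wood=wood,wire=wire,P=P):
    p=P[n];x0,y0,x1,y1=crop
    im=cv2.resize(p['image'][y0:y1,x0:x1,::-1],None,fx=s,fy=s,interpolation=cv2.INTER_CUBIC)
    off=np.array([x0,y0])
    seg(im,p,tf(rect(-.1,.1,-.097,.097,.018),*wood),off,s,(255,0,255))
    seg(im,p,tf(rect(-.1,.1,-.097,.097,0),*wood),off,s,(255,255,0))
    for y in (69,23,-23,-69):
        seg(im,p,tf(rect(-.072,.072,y/1e3-.015,y/1e3+.015,.074),*wood),off,s,(0,0,255))
        b=rect(-.09,.09,y/1e3-.005,y/1e3+.005,.141); seg(im,p,tf(b,*wire),off,s,(255,0,255))
        b=rect(-.09,.09,y/1e3-.005,y/1e3+.005,.021); seg(im,p,tf(b,*wire),off,s,(255,255,0))
        seg(im,p,tf(rect(-.1125,-.1015,y/1e3-.014,y/1e3+.014,.028),*wire),off,s,(255,0,255))
    cv2.imwrite('pics/'+name,im)
if __name__=='__main__':
    draw('top',(180,100,450,230),3,'ov1.png'); draw('scene',(240,120,500,310),3,'ov2.png')
E
python3 ov.py
```

```text
(no output)
```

View pics/ov1.png

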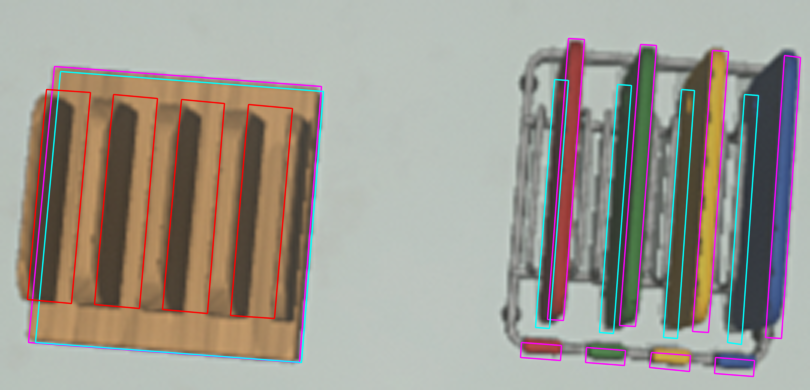

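View pics/ov2.png

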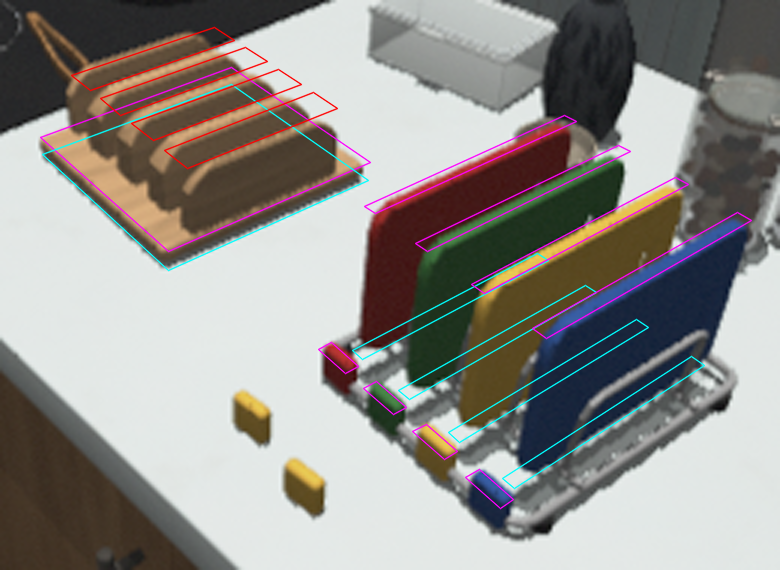

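```bash
cat > go.py <<'E'
import sys
from h import *
from scipy.spatial.transform import Rotation as Ro
wood=(0.4865,-0.0075,-0.070); wire=(0.490,-0.3465,-0.075)
S={'1':.069,'2':.023,'3':-.023,'4':-.069}
def target(k):
    f=wood if k[0]=='d' else wire; y=S[k[1]]
    return np.array([f[0]-y*np.sin(f[2]), f[1]+y*np.cos(f[2])]), f[2]
def rep(k,z=None):
    o=bot.get_obs(); w,x,y,zz=o['orientation']; R=Ro.from_quat([x,y,zz,w]).as_matrix()
    xy,yaw=target(k); p=o['tool_pos']; d=np.r_[xy-p[:2],(z-p[2]) if z else 0]
    psi=np.arctan2(R[1,0],R[0,0]); want=yaw+np.pi/2
    e=np.degrees((want-psi+np.pi/2)%np.pi-np.pi/2)
    print('t',round(o['t'],2),'tcp',p.round(4),'delta tool cm',(R.T@d*100).round(2),'turn deg',round(-e,2),'grip mm',round(o['grip_width']*1000,1),'F',o['contact_force'].round(1),'j6',o['joints'][5].round(2),'toolz',R[:,2].round(3))
if __name__=='__main__': rep(sys.argv[1],float(sys.argv[2]) if len(sys.argv)>2 else None)
E
python3 go.py s1 .21
```

```text
t 1.2 tcp [0.1299 0.5601 0.2313] delta tool cm [-73.37  54.51   2.13] turn deg -8.75 grip mm 85.3 F [-0.9  1.   0.4] j6 -0.07 toolz [-0. -0. -1.]
```

Call:
servo_tool([
  [3,0,0,0,-4.5],
  [3,0,0,0,-4.4],
  [3,-2,3.5,0,0],
  [3,-2,3.5,0,0],
  [3,-2,3.5,0,0],
  [3,-2,3.5,0,0],
  [3,-2,3.5,0,0],
  [3,-2,3.5,0,0],
  [3,-2,3.5,0,0],
  [3,-2,3.5,0,0],
  [3,-2,3.5,0,0],
  [3,-2,3.5,0,0],
  [3,-2,3.5,0,0],
], newtons=60)

```text
t: 2.5
tool_pos: [0.5099, 0.3125, 0.2314]
orientation: [-0.002, 0.726, 0.687, 0.002]
contact_force: [0.7, 1.3, 1.0]
grip_width: 0.0301
```

```bash
python3 go.py s1 .21
```

```text
t 2.5 tcp [0.5099 0.3125 0.2314] delta tool cm [-59.02   1.77   1.8 ] turn deg 1.15 grip mm 30.1 F [0.7 1.3 1. ] j6 -1.04 toolz [ 0.001  0.006 -1.   ]
```

Call:
servo_tool([
  [3,-4,0.1,0,0],
  [3,-4,0.1,0,0],
  [3,-4,0.1,0,0],
  [3,-4,0.1,0,0],
  [3,-4,0.1,0,0],
  [3,-4,0.1,0,0],
  [3,-4,0.1,0,0],
  [3,-4,0.1,0,0],
  [3,-4,0.1,0,0],
  [3,-4,0.1,0,0],
  [3,-4,0.1,0,0],
  [3,-4,0.1,0,0],
  [3,-4,0.1,0,0],
  [3,-4,0.1,0,0],
  [3,-2,0.1,0,1],
  [3,0,0,0,0],
])

```text
t: 4.1
tool_pos: [0.4982, -0.2951, 0.2279]
orientation: [0.003, 0.734, 0.679, 0.006]
contact_force: [-0.3, 0.9, -0.1]
grip_width: 0.0302
```

```bash
python3 go.py s1 .21; python3 - <<'E'
from h import *
p=eyes.get_image('wrist'); save(p,'w1.png')
E
```

```text
t 4.1 tcp [ 0.4982 -0.2951  0.2279] delta tool cm [ 1.71 -0.46  1.79] turn deg -0.23 grip mm 30.2 F [-0.3  0.9 -0.1] j6 -2.11 toolz [ 0.012  0.003 -1.   ]
```

View pics/w1.png

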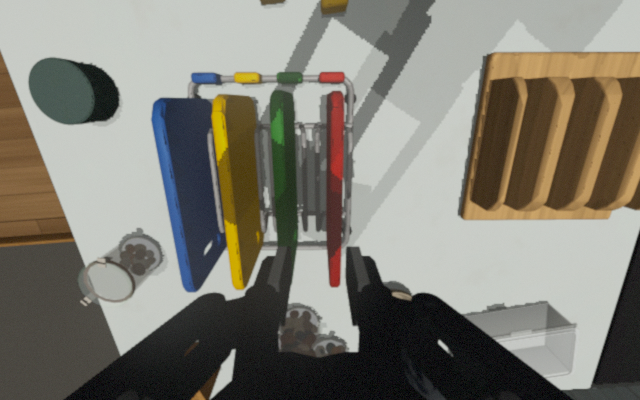

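```bash
cat > wov.py <<'E'
import sys
from ov import *
p=eyes.get_image(sys.argv[1]); pickle.dump(p,open('last.pkl','wb'))
c=(0,0,640,400) if len(sys.argv)<4 else tuple(map(int,sys.argv[3].split(',')))
s=800/(c[2]-c[0]); s=min(s,600/(c[3]-c[1]))
draw(sys.argv[1],c,s,sys.argv[2],P={sys.argv[1]:p})
E
python3 wov.py wrist w2.png 130,40,640,320
```

```text
(no output)
```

View pics/w2.png

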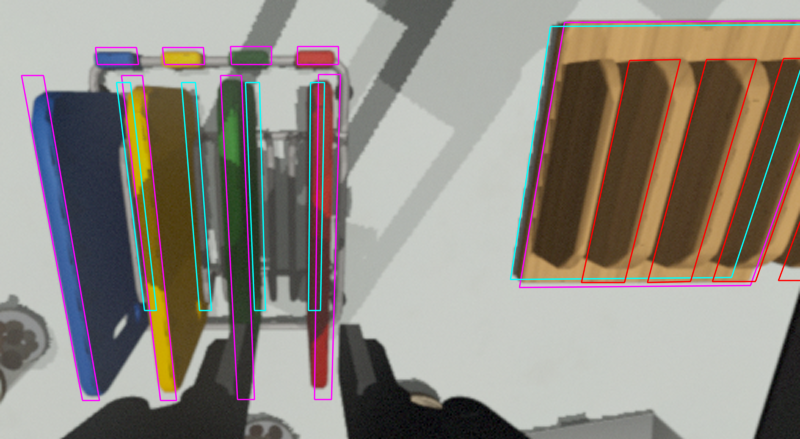

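Call:
servo_tool([
  [3,1.7,-0.4,0,0],
  [3,0,0,0,0],
])

```text
t: 4.4
tool_pos: [0.4945, -0.2709, 0.2275]
orientation: [0.001, 0.733, 0.68, 0.007]
contact_force: [0.5, -0.6, -0.4]
grip_width: 0.0297
```

```bash
python3 go.py s1 .105
```

```text
t 4.4 tcp [ 0.4945 -0.2709  0.2275] delta tool cm [-0.78 -0.   12.24] turn deg -0.02 grip mm 29.7 F [ 0.5 -0.6 -0.4] j6 -2.08 toolz [ 0.01   0.008 -1.   ]
```

Call:
servo_tool([
  [3,-0.6,0,0,0],
  [3,0,0,0,0],
  [3,0,0,2,0],
  [3,0,0,2,0],
  [3,0,0,2,0],
])

```text
t: 4.9
tool_pos: [0.4984, -0.2742, 0.171]
orientation: [0.006, 0.731, 0.683, 0.008]
contact_force: [0.5, 0.3, -0.3]
grip_width: 0.0303
```

```bash
python3 go.py s1 .105; python3 wov.py wrist w3.png 130,40,640,320
```

```text
t 4.9 tcp [ 0.4984 -0.2742  0.171 ] delta tool cm [-0.4  -0.43  6.59] turn deg 0.42 grip mm 30.3 F [ 0.5  0.3 -0.3] j6 -2.09 toolz [ 0.02   0.002 -1.   ]
```

View pics/w3.png

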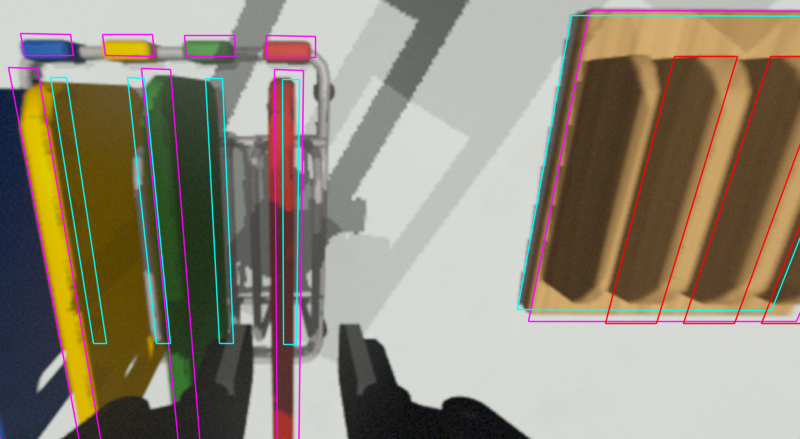

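Call:
servo_tool([
  [3,-0.4,-0.3,0,0],
  [3,0,0,2,0],
  [3,0,0,2,0],
  [3,0,0,2,0],
  [3,0,0,0,0],
])

```text
t: 5.45
tool_pos: [0.4956, -0.2782, 0.1095]
orientation: [0.005, 0.73, 0.683, 0.007]
contact_force: [0.3, -0.3, -0.7]
grip_width: 0.0303
```

```bash
python3 go.py s1 .105
```

```text
t 5.45 tcp [ 0.4956 -0.2782  0.1095] delta tool cm [ 0.05 -0.05  0.45] turn deg 0.51 grip mm 30.3 F [ 0.3 -0.3 -0.7] j6 -2.11 toolz [ 0.018  0.002 -1.   ]
```

Call:
servo_tool([
  [3,0,0,0.7,0],
  [3,0,0,0,0],
  [0.5,0,0,0,0],
  [0.5,0,0,0,0],
  [0.5,0,0,0,0],
  [0.5,0,0,0,0],
], newtons=60)

```text
t: 6.05
tool_pos: [0.4981, -0.2803, 0.1069]
orientation: [0.009, 0.73, 0.683, 0.008]
contact_force: [-0.5, 0.4, -2.3]
grip_width: 0.0092
```

```bash
python3 go.py s1 .105
```

```text
t 6.05 tcp [ 0.4981 -0.2803  0.1069] delta tool cm [ 0.24 -0.31  0.18] turn deg 0.52 grip mm 9.2 F [-0.5  0.4 -2.3] j6 -2.11 toolz [ 0.024 -0.002 -1.   ]
```

Call:
servo_tool([
  [0.5,0,0,-1,0],
  [0.5,0,0,-2,0],
  [0.5,0,0,-3,0],
  [0.5,0,0,-3,0],
  [0.5,0,0,-2,0],
])

```text
t: 6.55
tool_pos: [0.4925, -0.2781, 0.2187]
orientation: [0.004, 0.73, 0.683, 0.007]
contact_force: [0.9, 0.3, -2.4]
grip_width: 0.0093
```

```bash
python3 go.py d1 .205; python3 wov.py wrist w4.png; python3 wov.py scene s4.png 240,50,500,310
```

```text
t 6.55 tcp [ 0.4925 -0.2781  0.2187] delta tool cm [33.85 -2.37  1.49] turn deg 0.25 grip mm 9.3 F [ 0.9  0.3 -2.4] j6 -2.1 toolz [ 0.016  0.004 -1.   ]
```

View pics/w4.png

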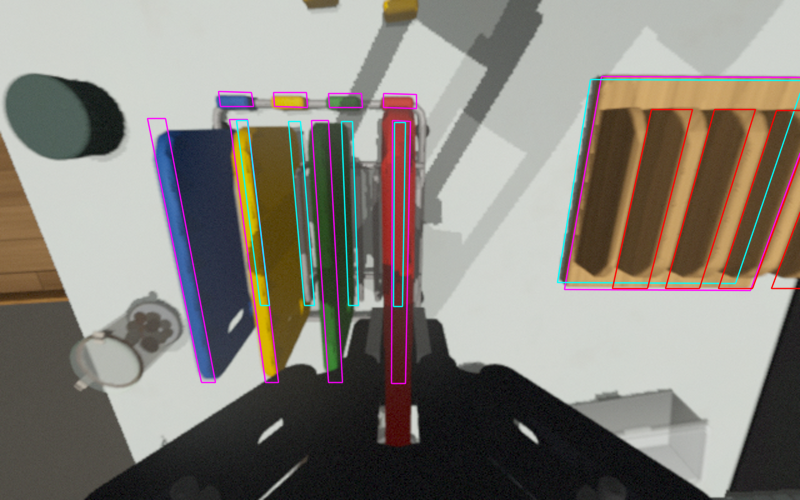

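View pics/s4.png

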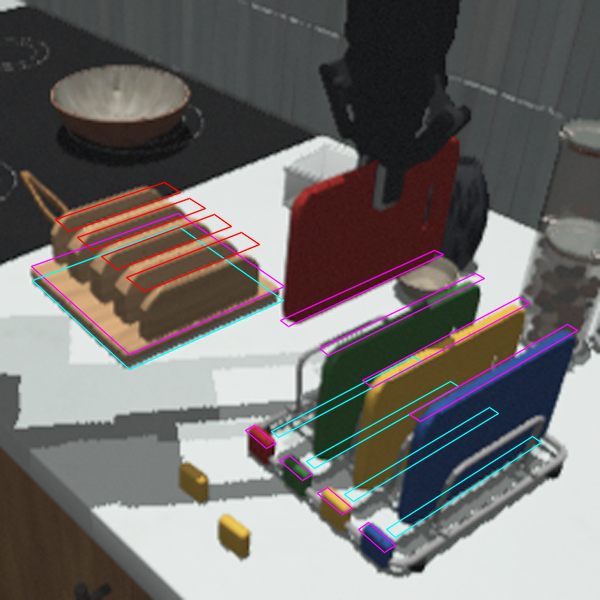

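Call:
servo_tool([
  [0.5,1,0,0,0],
  [0.5,2,-0.2,0,0],
  [0.5,3,-0.2,0,0],
  [0.5,3,-0.2,0,0],
  [0.5,3,-0.2,0,0],
  [0.5,3,-0.2,0,0],
  [0.5,3,-0.2,0,0],
  [0.5,3,-0.2,0,0],
  [0.5,3,-0.2,0,0],
  [0.5,3,-0.2,0,0],
  [0.5,3,-0.2,0,0],
  [0.5,2,0,0,0],
  [0.5,1,0,0,0],
  [0.5,0,0,0,0],
])

```text
t: 8.05
tool_pos: [0.4791, 0.0741, 0.2019]
orientation: [-0.01, 0.73, 0.683, -0.002]
contact_force: [0.9, -0.8, -1.6]
grip_width: 0.0093
```

```bash
python3 go.py d1 .105
```

```text
t 8.05 tcp [0.4791 0.0741 0.2019] delta tool cm [-1.3   1.47  9.66] turn deg 0.17 grip mm 9.3 F [ 0.9 -0.8 -1.6] j6 -1.45 toolz [-0.017  0.012 -1.   ]
```

Call:
servo_tool([
  [0.5,-1,1.2,0,0],
  [0.5,-0.3,0.4,0,0],
  [0.5,0,0,0,0],
  [0.5,0,0,0,0],
])

```text
t: 8.45
tool_pos: [0.4948, 0.056, 0.2]
orientation: [-0.01, 0.731, 0.682, -0.004]
contact_force: [0.2, 0.6, -1.5]
grip_width: 0.0092
```

```bash
python3 go.py d1 .105;  python3 wov.py wrist w5.png;  python3 wov.py top t5.png 180,80,450,260;python3 wov.py scene s5.png 200,50,500,310
```

```text
t 8.45 tcp [0.4948 0.056  0.2   ] delta tool cm [ 0.43 -0.2   9.51] turn deg 0.03 grip mm 9.2 F [ 0.2  0.6 -1.5] j6 -1.48 toolz [-0.019  0.01  -1.   ]
```

View pics/w5.png

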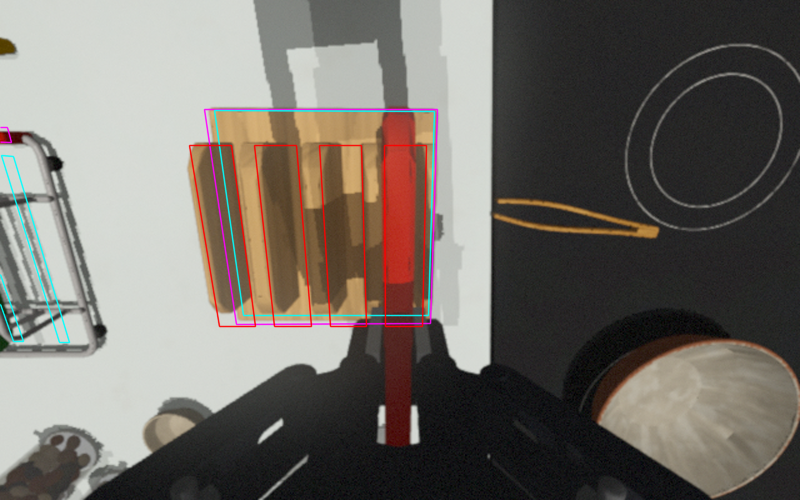

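View pics/s5.png

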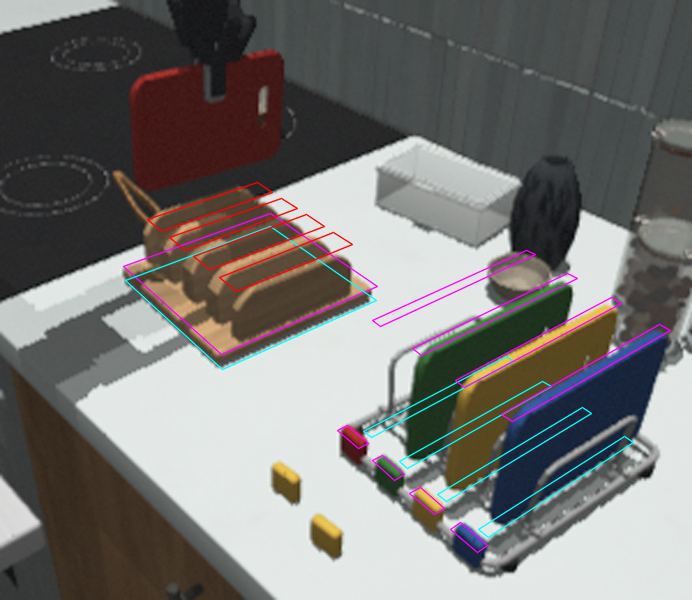

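View pics/t5.png

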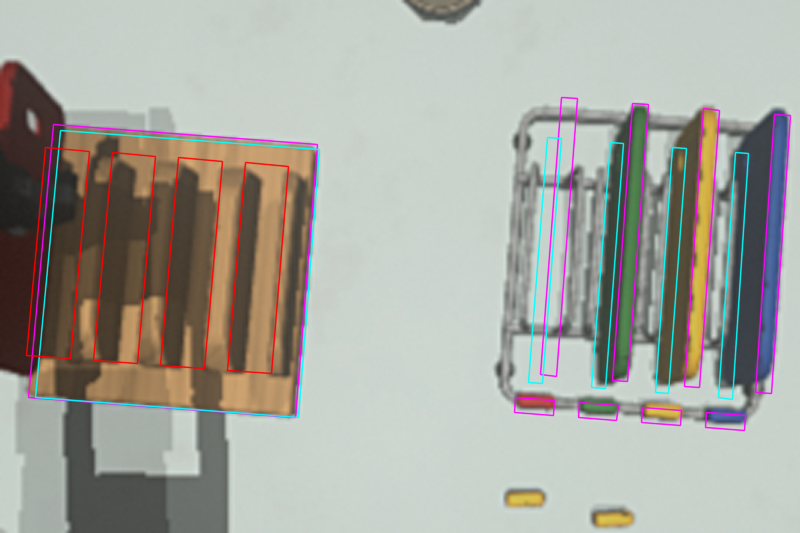

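Call:
servo_tool([
  [0.5,0.4,0,0,0],
  [0.5,0,0,1,0],
  [0.5,0,0,1,0],
  [0.5,0,0,0,0],
])

```text
t: 9.0
tool_pos: [0.4938, 0.0612, 0.1788]
orientation: [-0.01, 0.731, 0.682, -0.003]
contact_force: [-0.4, -0.1, -2.1]
grip_width: 0.009
```

```bash
python3 go.py d1 .105;  python3 wov.py wrist w6.png
```

```text
t 9.0 tcp [0.4938 0.0612 0.1788] delta tool cm [-0.07 -0.11  7.39] turn deg 0.08 grip mm 9.0 F [-0.4 -0.1 -2.1] j6 -1.48 toolz [-0.019  0.01  -1.   ]
```

View pics/w6.png

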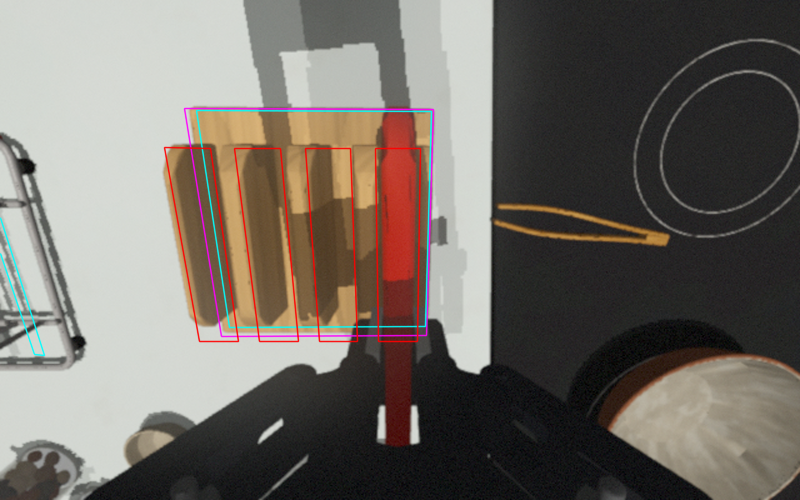

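Call:
servo_tool([
  [0.5,0,0,1.5,0],
  [0.5,0,0,1.5,0],
  [0.5,0,0,1.5,0],
  [0.5,0,0,1,0],
  [0.5,0,0,0,0],
])

```text
t: 9.55
tool_pos: [0.4942, 0.0623, 0.123]
orientation: [-0.009, 0.731, 0.683, -0.002]
contact_force: [-0.6, 0.3, -1.2]
grip_width: 0.0093
```

```bash
python3 go.py d1 .104
```

```text
t 9.55 tcp [0.4942 0.0623 0.123 ] delta tool cm [-0.13 -0.25  1.9 ] turn deg 0.14 grip mm 9.3 F [-0.6  0.3 -1.2] j6 -1.48 toolz [-0.016  0.01  -1.   ]
```

Call:
servo_tool([
  [0.5,0,0,0.8,0],
  [0.5,0,0,0.6,0],
  [0.5,0,0,0.4,0],
  [0.5,0,0,0.2,0],
])

```text
t: 9.95
tool_pos: [0.4939, 0.0628, 0.1042]
orientation: [-0.009, 0.73, 0.683, -0.002]
contact_force: [-8.9, -0.6, 17.0]
grip_width: 0.0091
```

```bash
python3 go.py d1 .104
```

```text
t 9.95 tcp [0.4939 0.0628 0.1042] delta tool cm [-0.16 -0.25  0.02] turn deg 0.15 grip mm 9.1 F [-8.9 -0.6 17. ] j6 -1.48 toolz [-0.015  0.011 -1.   ]
```

Call:
servo_tool([
  [3,0,0,0,0],
  [3,0,0,0,0],
  [3,0,0,0,0],
  [3,0,0,-1,0],
  [3,0,0,-3,0],
  [3,0,0,-3,0],
])

```text
t: 10.55
tool_pos: [0.4932, 0.0619, 0.1745]
orientation: [-0.011, 0.731, 0.683, -0.004]
contact_force: [0.8, -0.3, -0.6]
grip_width: 0.0297
```

```bash
python3 go.py s2 .2;python3 wov.py wrist w7.png;   python3 wov.py scene s7.png 200,80,500,310
```

```text
t 10.55 tcp [0.4932 0.0619 0.1745] delta tool cm [-38.45   2.39  -2.95] turn deg 0.42 grip mm 29.7 F [ 0.8 -0.3 -0.6] j6 -1.48 toolz [-0.021  0.01  -1.   ]
```

View pics/w7.png

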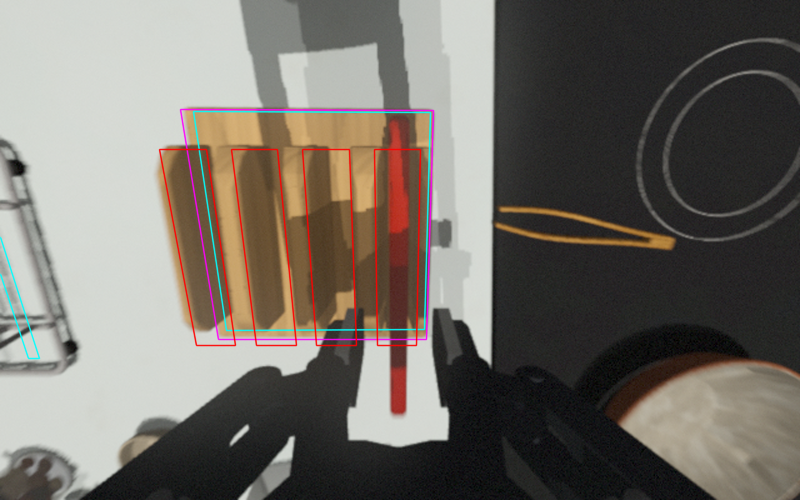

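View pics/s7.png

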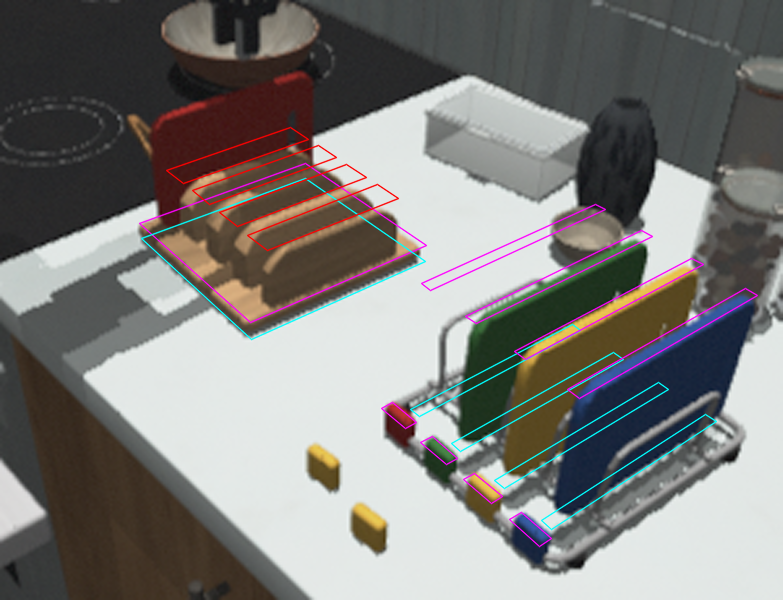

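Call:
servo_tool([
  [3,0,0,-2.5,0],
  [3,-2,0.2,-0.5,0],
  [3,-4,0.2,0,0],
  [3,-4,0.2,0,0],
  [3,-4,0.2,0,0],
  [3,-4,0.2,0,0],
  [3,-4,0.2,0,0],
  [3,-4,0.2,0,0],
  [3,-4,0.2,0,0],
  [3,-4,0.2,0,0],
  [3,-2.5,0.2,0,0.4],
  [3,-1,0,0,0],
  [3,0,0,0,0],
  [3,0,0,0,0],
])

```text
t: 12.05
tool_pos: [0.4927, -0.3266, 0.2039]
orientation: [-0.007, 0.732, 0.681, 0.002]
contact_force: [-0.3, 0.1, 0.5]
grip_width: 0.03
```

```bash
python3 go.py s2 .105
```

```text
t 12.05 tcp [ 0.4927 -0.3266  0.2039] delta tool cm [ 0.17 -0.05  9.89] turn deg 0.2 grip mm 30.0 F [-0.3  0.1  0.5] j6 -2.16 toolz [-0.007  0.013 -1.   ]
```

Call:
servo_tool([
  [3,0.2,0,1,0],
  [3,0,0,1.5,0],
  [3,0,0,0,0],
])

```text
t: 12.35
tool_pos: [0.4926, -0.3191, 0.1776]
orientation: [-0.008, 0.73, 0.683, 0.003]
contact_force: [-0.4, 0.8, 0.1]
grip_width: 0.0303
```

```bash
python3 go.py s2 .105; python3 wov.py wrist w8.png
```

```text
t 12.35 tcp [ 0.4926 -0.3191  0.1776] delta tool cm [-0.56 -0.    7.26] turn deg 0.44 grip mm 30.3 F [-0.4  0.8  0.1] j6 -2.16 toolz [-0.007  0.015 -1.   ]
```

View pics/w8.png

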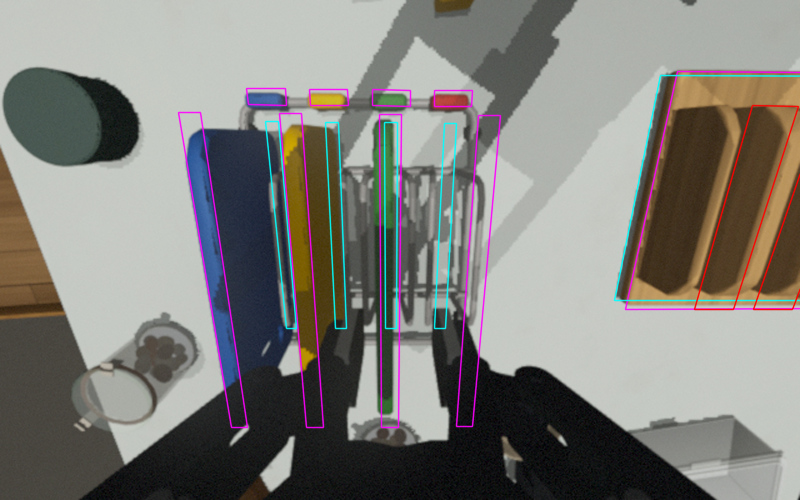

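Call:
servo_tool([
  [3,-0.7,0,0,0],
  [3,0,0,0,0],
  [3,0,0,1.5,0],
  [3,0,0,2,0],
  [3,0,0,2,0],
  [3,0,0,1.5,0],
  [3,0,0,0,0],
])

```text
t: 13.1
tool_pos: [0.4964, -0.3266, 0.1117]
orientation: [-0.002, 0.73, 0.684, 0.004]
contact_force: [-0.6, 0.2, 0.6]
grip_width: 0.0297
```

```bash
python3 go.py s2 .105; python3 wov.py wrist w9.png
```

```text
t 13.1 tcp [ 0.4964 -0.3266  0.1117] delta tool cm [ 0.27 -0.49  0.68] turn deg 0.59 grip mm 29.7 F [-0.6  0.2  0.6] j6 -2.17 toolz [ 0.003  0.008 -1.   ]
```

View pics/w9.png

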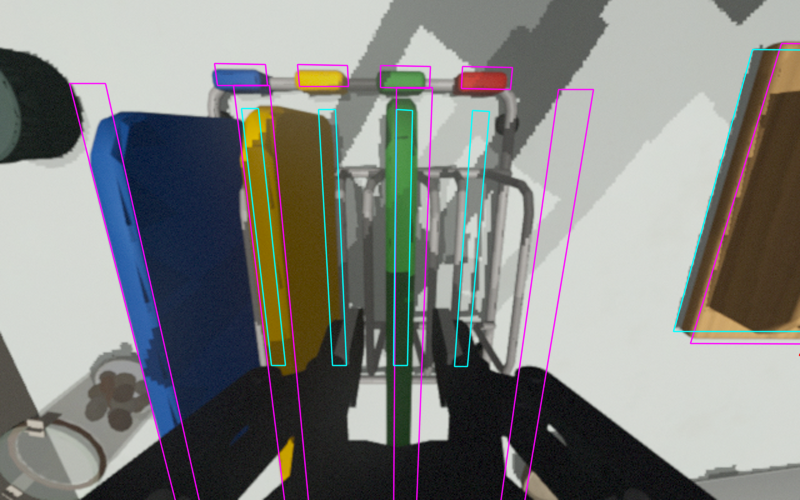

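Call:
servo_tool([
  [3,0,-0.5,0.4,0],
  [3,0,0,0.2,0],
  [0.5,0,0,0,0],
  [0.5,0,0,0,0],
  [0.5,0,0,0,0],
  [0.5,0,0,0,0],
], newtons=60)

```text
t: 13.75
tool_pos: [0.4935, -0.3283, 0.1102]
orientation: [0.002, 0.73, 0.684, 0.005]
contact_force: [-0.4, 0.7, -1.2]
grip_width: 0.0093
```

```bash
python3 go.py s2 .105
```

```text
t 13.75 tcp [ 0.4935 -0.3283  0.1102] delta tool cm [ 0.46 -0.21  0.52] turn deg 0.58 grip mm 9.3 F [-0.4  0.7 -1.2] j6 -2.17 toolz [ 0.009  0.004 -1.   ]
```

Call:
servo_tool([
  [0.5,0,0,-1,0],
  [0.5,0,0,-2,0],
  [0.5,0,0,-3,0],
  [0.5,0,0,-3,0],
  [0.5,1,0,-1,0],
  [0.5,2,-0.2,0,0],
  [0.5,3,-0.2,0,0],
  [0.5,3,-0.2,0,0],
  [0.5,3,-0.2,0,0],
  [0.5,3,-0.2,0,0],
  [0.5,3,-0.2,0,0],
  [0.5,3,-0.2,0,0],
  [0.5,3,-0.1,0,0],
  [0.5,3,0,0,0],
  [0.5,3,0,0,0],
  [0.5,2,0,0,0],
  [0.5,1,0,0,0],
  [0.5,0,0,0,0],
  [0.5,0,0,0,0],
])

```text
t: 15.65
tool_pos: [0.4768, 0.0351, 0.2018]
orientation: [-0.015, 0.728, 0.686, -0.002]
contact_force: [0.8, -0.8, -1.2]
grip_width: 0.0088
```

```bash
python3 go.py d2 .107
```

```text
t 15.65 tcp [0.4768 0.0351 0.2018] delta tool cm [-2.06  1.48  9.41] turn deg 0.62 grip mm 8.8 F [ 0.8 -0.8 -1.2] j6 -1.55 toolz [-0.024  0.019 -1.   ]
```

Call:
servo_tool([
  [0.5,-1.5,1.2,0,0.5],
  [0.5,-0.3,0.3,0,0],
  [0.5,0,0,0,0],
  [0.5,0,0,0,0],
])

```text
t: 16.05
tool_pos: [0.4891, 0.0137, 0.2]
orientation: [-0.016, 0.732, 0.681, -0.003]
contact_force: [0.3, -0.0, -2.0]
grip_width: 0.0089
```

```bash
python3 go.py d2 .107; python3 wov.py wrist w10.png
```

```text
t 16.05 tcp [0.4891 0.0137 0.2   ] delta tool cm [0.01 0.15 9.3 ] turn deg -0.09 grip mm 8.9 F [ 0.3 -0.  -2. ] j6 -1.58 toolz [-0.027  0.018 -0.999]
```

View pics/w10.png

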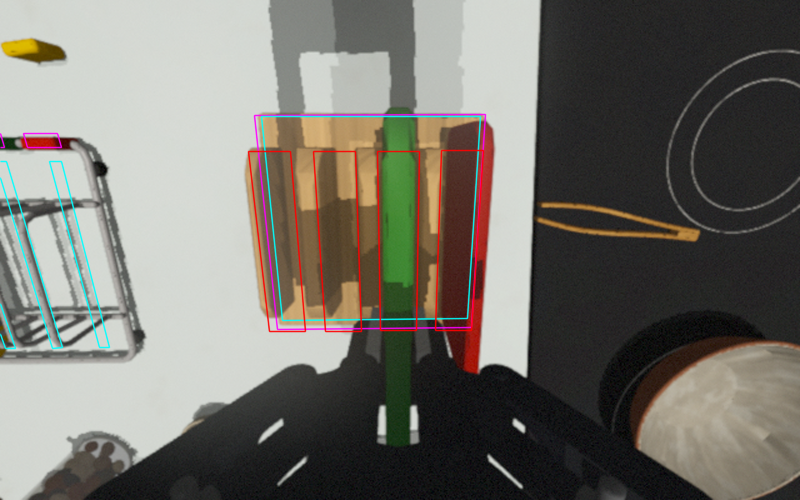

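Call:
servo_tool([
  [0.5,0,0.2,1,0],
  [0.5,0,0,2,0],
  [0.5,0,0,2,0],
  [0.5,0,0,2,0],
  [0.5,0,0,0.5,0],
  [0.5,0,0,0,0],
])

```text
t: 16.7
tool_pos: [0.4886, 0.0158, 0.1213]
orientation: [-0.016, 0.732, 0.681, -0.003]
contact_force: [-0.8, -1.4, -1.3]
grip_width: 0.0092
```

```bash
python3 go.py d2 .107
```

```text
t 16.7 tcp [0.4886 0.0158 0.1213] delta tool cm [-0.06 -0.01  1.43] turn deg -0.09 grip mm 9.2 F [-0.8 -1.4 -1.3] j6 -1.58 toolz [-0.025  0.019 -0.999]
```

Call:
servo_tool([
  [0.5,0,0,0.6,0],
  [0.5,0,0,0.4,0],
  [0.5,0,0,0.4,0],
  [0.5,0,0,0.2,0],
])

```text
t: 17.1
tool_pos: [0.4882, 0.0164, 0.1077]
orientation: [-0.015, 0.732, 0.682, -0.002]
contact_force: [-8.3, 1.4, 21.7]
grip_width: 0.0091
```

```bash
python3 go.py d2 .107
```

```text
t 17.1 tcp [0.4882 0.0164 0.1077] delta tool cm [-0.09 -0.    0.07] turn deg -0.06 grip mm 9.1 F [-8.3  1.4 21.7] j6 -1.58 toolz [-0.024  0.019 -1.   ]
```

Call:
servo_tool([
  [3,0,0,0,0],
  [3,0,0,0,0],
  [3,0,0,0,0],
  [3,0,0,-1,0],
  [3,0,0,-3,0],
  [3,0,0,-3,0],
  [3,0,0,-2,0],
  [3,0,0,0,0],
])

```text
t: 17.9
tool_pos: [0.4922, 0.0144, 0.2043]
orientation: [-0.013, 0.732, 0.682, -0.001]
contact_force: [0.6, -0.0, -0.9]
grip_width: 0.0297
```

```bash
python3 go.py s3 .2;python3 wov.py wrist w11.png;   python3 wov.py scene s11.png 200,80,500,310
```

```text
t 17.9 tcp [0.4922 0.0144 0.2043] delta tool cm [-38.32   2.33  -0.28] turn deg 0.22 grip mm 29.7 F [ 0.6 -0.  -0.9] j6 -1.58 toolz [-0.019  0.019 -1.   ]
```

View pics/w11.png

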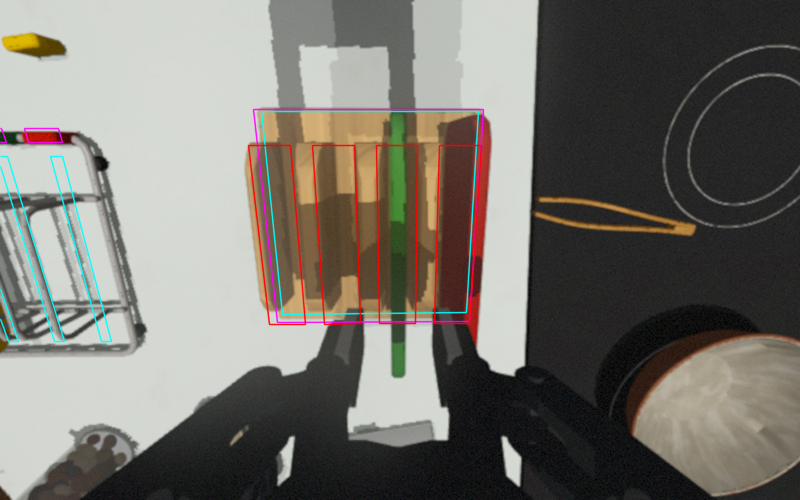

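View pics/s11.png

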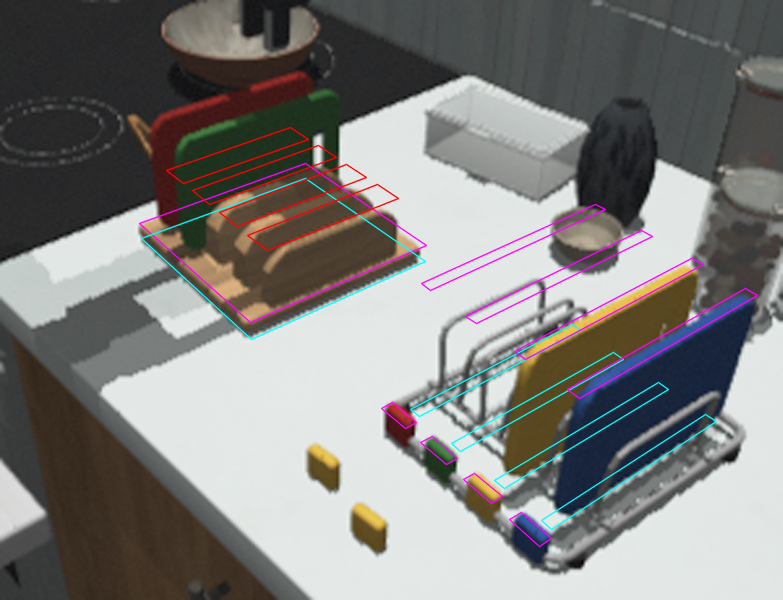

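Call:
servo_tool([
  [3,-2,0.2,0,0],
  [3,-4,0.2,0,0],
  [3,-4,0.2,0,0],
  [3,-4,0.2,0,0],
  [3,-4,0.2,0,0],
  [3,-4,0.2,0,0],
  [3,-4,0.2,0,0],
  [3,-4,0.2,0,0],
  [3,-4,0.2,0,0],
  [3,-2.5,0.2,0,0.4],
  [3,-1,0,0,0],
  [3,0,0,0,0],
  [3,0,0,0,0],
  [3,0,0,0,0],
])

```text
t: 19.4
tool_pos: [0.4724, -0.3657, 0.1709]
orientation: [-0.034, 0.732, 0.68, -0.006]
contact_force: [0.5, -0.8, -0.7]
grip_width: 0.0297
```

```bash
python3 go.py s3 .105; python3 wov.py wrist w12.png
```

```text
t 19.4 tcp [ 0.4724 -0.3657  0.1709] delta tool cm [-0.5   1.99  6.47] turn deg 0.02 grip mm 29.7 F [ 0.5 -0.8 -0.7] j6 -2.22 toolz [-0.055  0.041 -0.998]
```

View pics/w12.png

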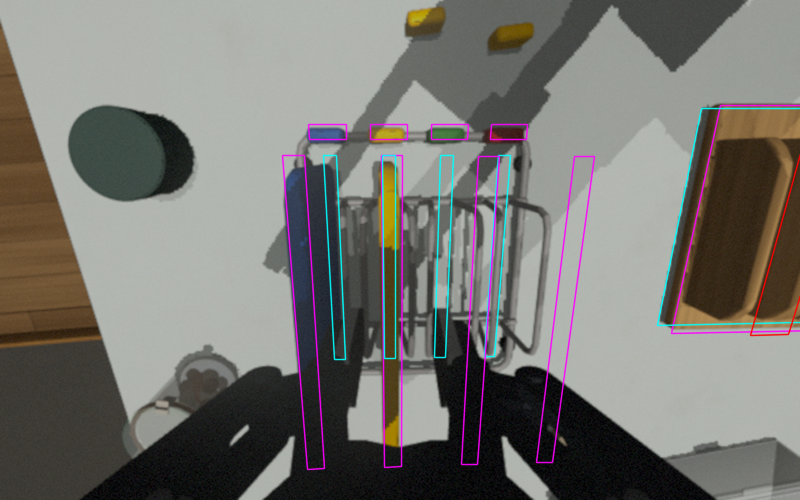

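Call:
servo_tool([
  [3,-0.3,1,0,0],
  [3,-0.2,0.9,0,0],
  [3,0,0,0,0],
  [3,0,0,0,0],
])

```text
t: 19.85
tool_pos: [0.4941, -0.3692, 0.1707]
orientation: [-0.033, 0.731, 0.682, -0.006]
contact_force: [0.2, 0.2, 0.6]
grip_width: 0.03
```

```bash
python3 go.py s3 .107
```

```text
t 19.85 tcp [ 0.4941 -0.3692  0.1707] delta tool cm [-0.3  -0.22  6.39] turn deg 0.29 grip mm 30.0 F [0.2 0.2 0.6] j6 -2.21 toolz [-0.054  0.041 -0.998]
```

Call:
servo_tool([
  [3,-0.3,-0.2,0,0],
  [3,0,0,1.5,0],
  [3,0,0,1.5,0],
  [3,0,0,1.5,0],
  [3,0,0,1,0],
  [3,0,0,0,0],
])

```text
t: 20.45
tool_pos: [0.4885, -0.3712, 0.1156]
orientation: [-0.032, 0.731, 0.682, -0.006]
contact_force: [0.1, 0.4, 0.3]
grip_width: 0.0302
```

```bash
python3 go.py s3 .107; python3 wov.py wrist w13.png
```

```text
t 20.45 tcp [ 0.4885 -0.3712  0.1156] delta tool cm [0.14 0.01 0.86] turn deg 0.31 grip mm 30.2 F [0.1 0.4 0.3] j6 -2.21 toolz [-0.052  0.038 -0.998]
```

View pics/w13.png

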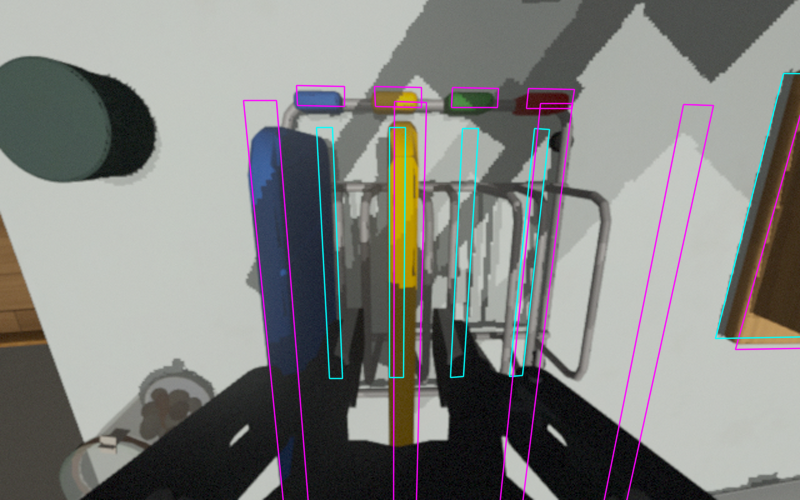

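Call:
servo_tool([
  [3,0,0,0.5,0],
  [3,0,0,0.2,0],
  [0.5,0,0,0,0],
  [0.5,0,0,0,0],
  [0.5,0,0,0,0],
  [0.5,0,0,0,0],
], newtons=60)

```text
t: 21.1
tool_pos: [0.4896, -0.3725, 0.111]
orientation: [-0.029, 0.731, 0.682, -0.006]
contact_force: [0.1, -0.1, -1.3]
grip_width: 0.0092
```

```bash
python3 go.py s3 .107
```

```text
t 21.1 tcp [ 0.4896 -0.3725  0.111 ] delta tool cm [ 0.28 -0.13  0.42] turn deg 0.31 grip mm 9.2 F [ 0.1 -0.1 -1.3] j6 -2.22 toolz [-0.049  0.035 -0.998]
```

Call:
servo_tool([
  [0.5,0,0,-1,0],
  [0.5,0,0,-2,0],
  [0.5,0,0,-2,0],
  [0.5,0,0,-2,0],
  [0.5,0,0,-2,0],
  [0.5,0,0,-1,0],
  [0.5,1,0,0,0],
  [0.5,2,-0.1,0,0],
  [0.5,2,-0.1,0,0],
  [0.5,2,-0.1,0,0],
  [0.5,2,-0.1,0,0],
  [0.5,2,-0.1,0,0],
  [0.5,2,-0.1,0,0],
  [0.5,2,-0.1,0,0],
  [0.5,2,-0.1,0,0],
  [0.5,2,-0.1,0,0],
  [0.5,2,-0.1,0,0],
  [0.5,1,0,0,0],
  [0.5,0,0,0,0],
])

```text
t: 23.0
tool_pos: [0.4885, -0.123, 0.2172]
orientation: [-0.042, 0.727, 0.685, -0.008]
contact_force: [-0.0, -0.1, -1.8]
grip_width: 0.009
```

```bash
python3 go.py d3 .108
```

```text
t 23.0 tcp [ 0.4885 -0.123   0.2172] delta tool cm [ 8.71 -0.11 11.37] turn deg 0.56 grip mm 9.0 F [-0.  -0.1 -1.8] j6 -1.87 toolz [-0.069  0.05  -0.996]
```

Call:
servo_tool([
  [0.5,1,0,0,0.4],
  [0.5,2,0,0,0],
  [0.5,2,0,0,0],
  [0.5,2,0,0,0],
  [0.5,0.8,0,0,0],
  [0.5,0,0,0,0],
  [0.5,0,0,0,0],
])

```text
t: 23.7
tool_pos: [0.4937, -0.0436, 0.2196]
orientation: [-0.041, 0.731, 0.681, -0.009]
contact_force: [0.1, 0.2, -2.1]
grip_width: 0.0091
```

```bash
python3 go.py d3 .108; python3 wov.py wrist w14.png; python3 wov.py scene s14.png 200,60,500,310
```

```text
t 23.7 tcp [ 0.4937 -0.0436  0.2196] delta tool cm [ 0.77 -0.14 11.25] turn deg -0.1 grip mm 9.1 F [ 0.1  0.2 -2.1] j6 -1.71 toolz [-0.07   0.048 -0.996]
```

View pics/w14.png

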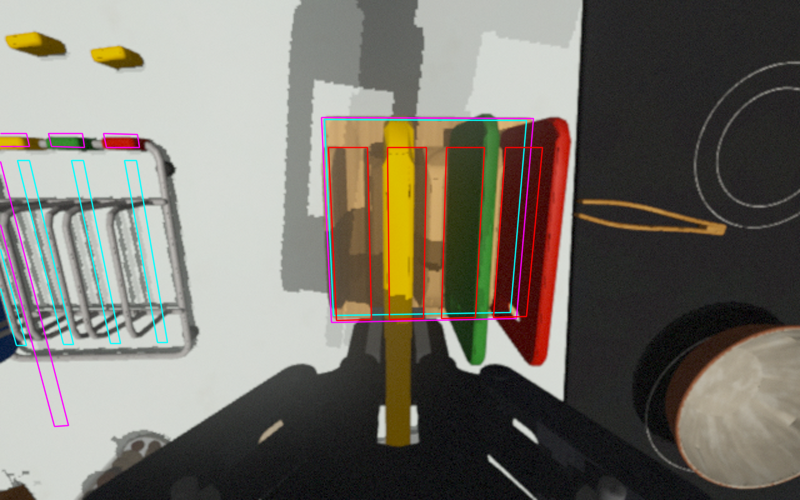

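View pics/s14.png

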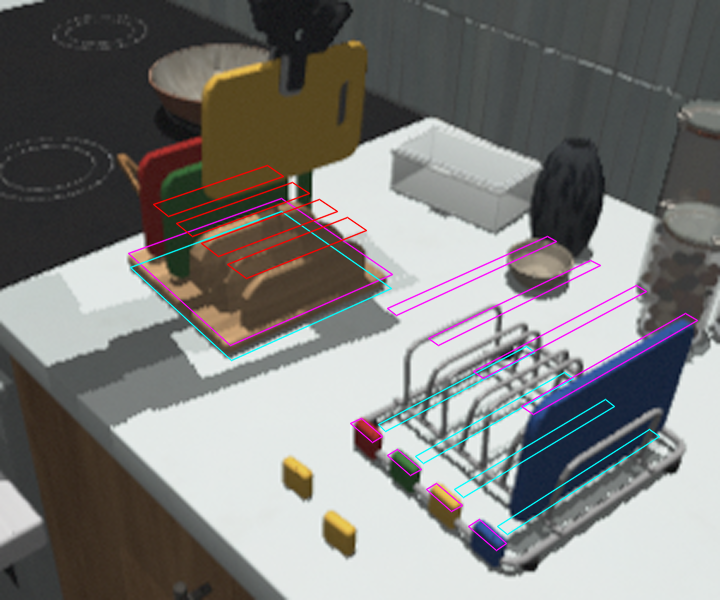

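Call:
servo_tool([
  [0.5,0.8,-0.6,0,0],
  [0.5,0.4,-0.3,0,0],
  [0.5,0,0,0,0],
  [0.5,0,0,0,0],
])

```text
t: 24.2
tool_pos: [0.4845, -0.032, 0.2208]
orientation: [-0.042, 0.732, 0.68, -0.01]
contact_force: [0.9, -0.2, -1.4]
grip_width: 0.0094
```

```bash
cat >> go.py <<'E'
    xy,yaw=target(sys.argv[1]); p=bot.get_obs()['tool_pos']; o=bot.get_obs(); w,x,y,zz=o['orientation']; R=Ro.from_quat([x,y,zz,w]).as_matrix()
    print('lateral only:',(R.T@np.r_[xy-p[:2],0]*100).round(2),'per cm down:',(R.T@[0,0,-1]).round(3))
E
python3 go.py d3 .108; python3 wov.py wrist w15.png
```

```text
File "go.py", line 16
    xy,yaw=target(sys.argv[1]); p=bot.get_obs()['tool_pos']; o=bot.get_obs(); w,x,y,zz=o['orientation']; R=Ro.from_quat([x,y,zz,w]).as_matrix()
IndentationError: unexpected indent
```

View pics/w15.png

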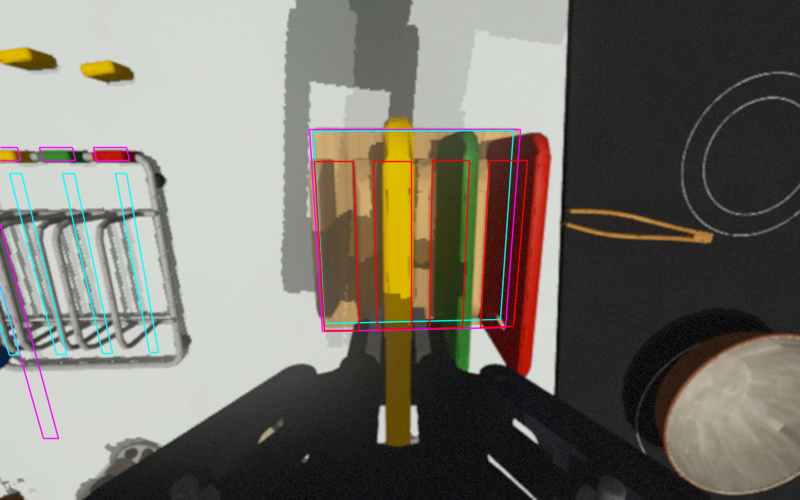

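```bash
python3 - <<'E'
s=open('go.py').read().split('\n')
i=[k for k,l in enumerate(s) if l.startswith('if __name__')][0]
s[i]='if __name__=="__main__":\n    rep(sys.argv[1],float(sys.argv[2]) if len(sys.argv)>2 else None)'
open('go.py','w').write('\n'.join(s))
E
python3 go.py d3 .108
```

```text
t 24.25 tcp [ 0.4845 -0.032   0.2208] delta tool cm [-0.32  0.86 11.24] turn deg -0.31 grip mm 8.9 F [-0.6  0.  -1.5] j6 -1.69 toolz [-0.071  0.048 -0.996]
lateral only: [0.16 0.03 0.  ] per cm down: [-0.042  0.074  0.996]
```

Call:
servo_tool([
  [0.5,0.1,0.2,1,0],
  [0.5,-0.1,0.15,2,0],
  [0.5,-0.1,0.15,2,0],
  [0.5,-0.1,0.1,1.5,0],
  [0.5,0,0,0,0],
])

```text
t: 24.75
tool_pos: [0.4873, -0.0316, 0.152]
orientation: [-0.04, 0.732, 0.68, -0.009]
contact_force: [-0.1, 1.0, -1.6]
grip_width: 0.0091
```

```bash
python3 go.py d3 .108; python3 wov.py wrist w16.png
```

```text
t 24.75 tcp [ 0.4873 -0.0316  0.152 ] delta tool cm [-0.09  0.07  4.41] turn deg -0.32 grip mm 9.1 F [-0.1  1.  -1.6] j6 -1.69 toolz [-0.068  0.047 -0.997]
lateral only: [ 0.09 -0.24  0.02] per cm down: [-0.042  0.071  0.997]
```

View pics/w16.png

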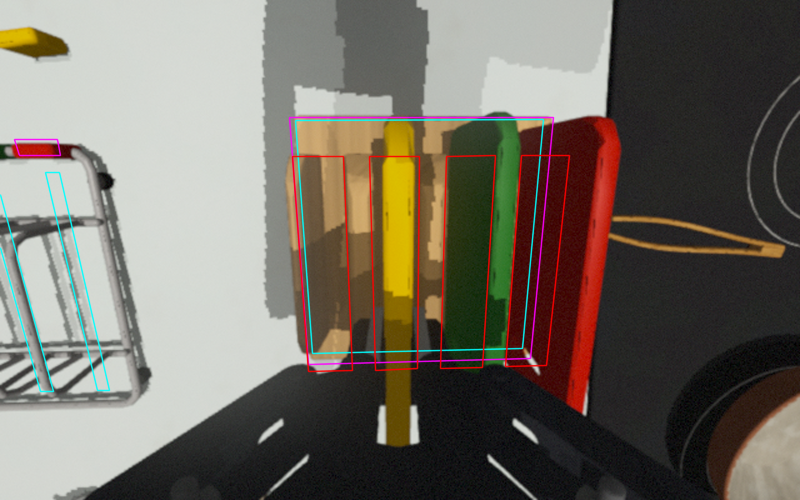

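Call:
servo_tool([
  [0.5,0,0,1.5,0],
  [0.5,-0.1,0.1,1.5,0],
  [0.5,0,0,0.6,0],
  [0.5,0,0,0.4,0],
  [0.5,0,0,0.3,0],
])

```text
t: 25.3
tool_pos: [0.4901, -0.0312, 0.1119]
orientation: [-0.037, 0.732, 0.68, -0.006]
contact_force: [1.1, -0.8, -2.1]
grip_width: 0.0091
```

```bash
python3 go.py d3 .108
```

```text
t 25.3 tcp [ 0.4901 -0.0312  0.1119] delta tool cm [ 0.02 -0.5   0.42] turn deg -0.31 grip mm 9.1 F [ 1.1 -0.8 -2.1] j6 -1.69 toolz [-0.059  0.046 -0.997]
lateral only: [ 0.04 -0.53  0.03] per cm down: [-0.041  0.062  0.997]
```

Call:
servo_tool([
  [0.5,0,-0.4,0.2,0],
  [0.5,0,0,0.2,0],
  [0.5,0,0,0.2,0],
])

```text
t: 25.6
tool_pos: [0.4857, -0.0307, 0.1079]
orientation: [-0.036, 0.732, 0.68, -0.006]
contact_force: [-6.6, 0.1, 22.4]
grip_width: 0.0093
```

```bash
python3 go.py d3 .108
```

```text
t 25.6 tcp [ 0.4857 -0.0307  0.1079] delta tool cm [ 0.02 -0.08 -0.01] turn deg -0.3 grip mm 9.3 F [-6.6  0.1 22.4] j6 -1.69 toolz [-0.057  0.045 -0.997]
lateral only: [ 0.02 -0.08  0.01] per cm down: [-0.041  0.06   0.997]
```

Call:
servo_tool([
  [3,0,0,0,0],
  [3,0,0,0,0],
  [3,0,0,0,0],
  [3,0,0,-1,0],
  [3,0,0,-2,0],
  [3,0,0,-2,0],
  [3,0,0,-2,0],
  [3,0,0,-1.5,0],
  [3,0,0,0,0],
])

```text
t: 26.5
tool_pos: [0.4924, -0.035, 0.1999]
orientation: [-0.034, 0.732, 0.68, -0.004]
contact_force: [-0.4, -0.6, 0.6]
grip_width: 0.0297
```

```bash
python3 go.py s4 .2;python3 wov.py wrist w17.png;   python3 wov.py scene s17.png 200,80,500,310
```

```text
t 26.5 tcp [ 0.4924 -0.035   0.1999] delta tool cm [-37.95   2.01  -1.67] turn deg -0.01 grip mm 29.7 F [-0.4 -0.6  0.6] j6 -1.69 toolz [-0.052  0.045 -0.998]
lateral only: [-37.95   2.01  -1.66] per cm down: [-0.041  0.056  0.998]
```

View pics/w17.png

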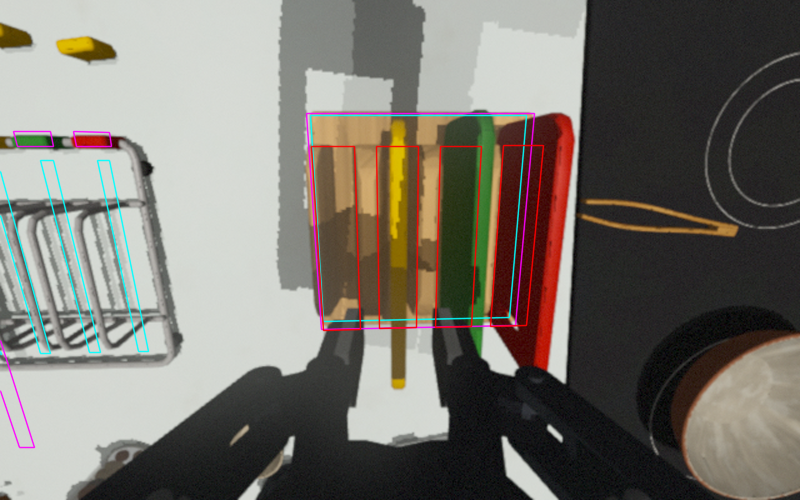

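View pics/s17.png

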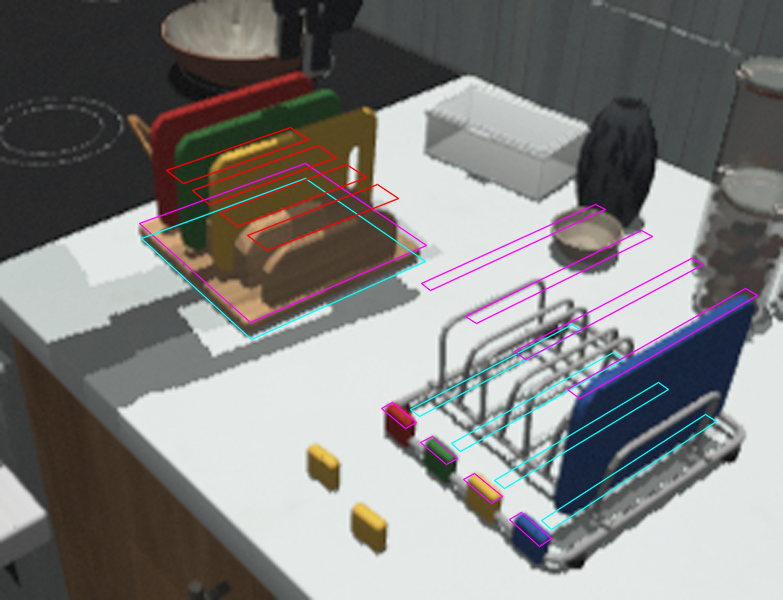

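Call:
servo_tool([
  [3,-1,0,-0.5,0],
  [3,-2,0.1,-0.1,0],
  [3,-2,0.1,-0.1,0],
  [3,-2,0.1,-0.1,0],
  [3,-2,0.1,-0.1,0],
  [3,-2,0.1,-0.1,0],
  [3,-2,0.1,-0.1,0],
  [3,-2,0.1,-0.1,0],
  [3,-2,0.1,-0.1,0],
  [3,-2,0.1,-0.1,0],
  [3,-2,0.1,-0.1,0],
  [3,-2,0.1,-0.1,0],
  [3,-2,0.1,-0.1,0],
  [3,-2,0.1,-0.1,0],
  [3,-2,0.1,-0.1,0],
  [3,-2,0.1,-0.1,0],
  [3,-2,0.1,-0.1,0],
  [3,-1,0,0,0],
  [3,0,0,0,0],
  [3,0,0,0,0],
])

```text
t: 28.6
tool_pos: [0.4693, -0.3975, 0.188]
orientation: [-0.05, 0.732, 0.679, -0.012]
contact_force: [-0.3, -0.3, 0.0]
grip_width: 0.0302
```

```bash
python3 go.py s4 .107
```

```text
t 28.6 tcp [ 0.4693 -0.3975  0.188 ] delta tool cm [-2.06  2.4   7.83] turn deg -0.1 grip mm 30.2 F [-0.3 -0.3  0. ] j6 -2.25 toolz [-0.086  0.057 -0.995]
lateral only: [-1.65  1.67 -0.24] per cm down: [-0.051  0.09   0.995]
```

Call:
servo_tool([
  [3,-1,0.9,-0.1,0],
  [3,-0.8,0.7,-0.1,0],
  [3,0,0,0,0],
  [3,0,0,0,0],
])

```text
t: 29.0
tool_pos: [0.4845, -0.4137, 0.1881]
orientation: [-0.052, 0.731, 0.68, -0.012]
contact_force: [-0.0, 0.2, -0.1]
grip_width: 0.0298
```

```bash
python3 go.py s4 .107; python3 wov.py wrist w18.png
```

```text
t 29.0 tcp [ 0.4845 -0.4137  0.1881] delta tool cm [-0.58  0.78  8.05] turn deg 0.05 grip mm 29.8 F [-0.   0.2 -0.1] j6 -2.26 toolz [-0.087  0.06  -0.994]
lateral only: [-0.15  0.04 -0.01] per cm down: [-0.053  0.091  0.994]
```

View pics/w18.png

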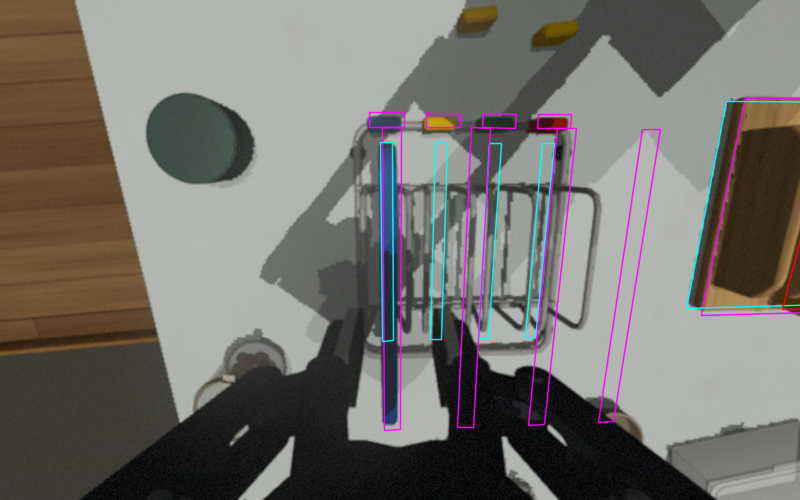

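Call:
servo_tool([
  [3,-0.2,0.1,1,0],
  [3,-0.1,0.2,1.5,0],
  [3,-0.1,0.2,1.5,0],
  [3,-0.1,0.1,1.5,0],
  [3,-0.1,0.1,1,0],
  [3,0,0,0,0],
])

```text
t: 29.65
tool_pos: [0.484, -0.4136, 0.1185]
orientation: [-0.052, 0.73, 0.681, -0.012]
contact_force: [-0.7, -0.1, -0.2]
grip_width: 0.0301
```

```bash
python3 go.py s4 .107; python3 wov.py wrist w19.png
```

```text
t 29.65 tcp [ 0.484  -0.4136  0.1185] delta tool cm [-0.23  0.2   1.13] turn deg 0.15 grip mm 30.1 F [-0.7 -0.1 -0.2] j6 -2.26 toolz [-0.088  0.061 -0.994]
lateral only: [-0.16  0.09 -0.02] per cm down: [-0.054  0.092  0.994]
```

View pics/w19.png

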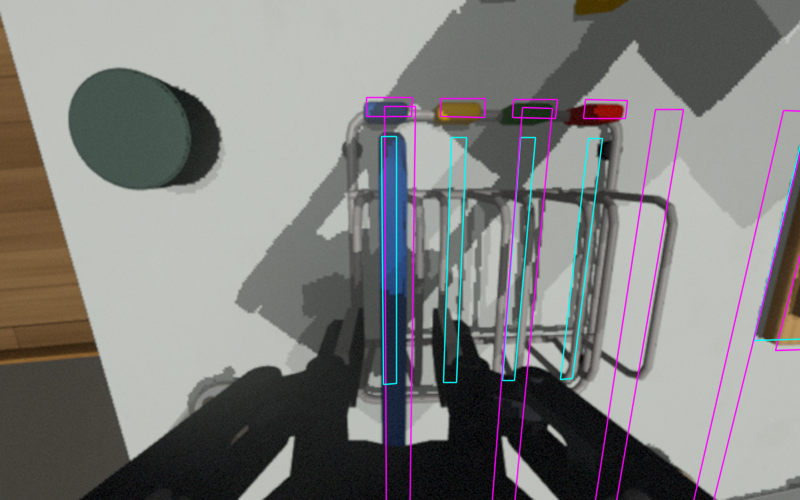

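Call:
servo_tool([
  [3,-0.1,0.1,0.7,0],
  [3,0,0,0.2,0],
  [0.5,0,0,0,0],
  [0.5,0,0,0,0],
  [0.5,0,0,0,0],
  [0.5,0,0,0,0],
], newtons=60)

```text
t: 30.3
tool_pos: [0.4853, -0.4167, 0.1114]
orientation: [-0.049, 0.73, 0.681, -0.012]
contact_force: [-0.3, -0.8, -2.2]
grip_width: 0.0093
```

```bash
python3 go.py s4 .107
```

```text
t 30.3 tcp [ 0.4853 -0.4167  0.1114] delta tool cm [ 0.11 -0.02  0.45] turn deg 0.17 grip mm 9.3 F [-0.3 -0.8 -2.2] j6 -2.26 toolz [-0.085  0.055 -0.995]
lateral only: [ 0.13 -0.06  0.01] per cm down: [-0.049  0.089  0.995]
```

Call:
servo_tool([
  [0.5,0,0,-1,0],
  [0.5,0.1,-0.2,-2,0],
  [0.5,0.1,-0.2,-2,0],
  [0.5,0.1,-0.2,-2,0],
  [0.5,0.1,-0.2,-2,0],
  [0.5,0,-0.1,-1,0],
  [0.5,1,0,0,0],
  [0.5,2,-0.1,0.1,0],
  [0.5,2,-0.1,0.1,0],
  [0.5,2,-0.1,0.1,0],
  [0.5,2,-0.1,0.1,0],
  [0.5,2,-0.1,0.1,0],
  [0.5,2,-0.1,0.1,0],
  [0.5,2,-0.1,0.1,0],
  [0.5,2,0,0.1,0],
  [0.5,2,0,0.1,0],
  [0.5,2,0,0.1,0],
  [0.5,2,0,0.1,0],
  [0.5,1,0,0,0],
  [0.5,0,0,0,0],
])

```text
t: 32.3
tool_pos: [0.4887, -0.1442, 0.217]
orientation: [-0.058, 0.727, 0.684, -0.011]
contact_force: [-0.2, -0.2, -1.6]
grip_width: 0.0092
```

```bash
python3 go.py d4 .1085
```

```text
t 32.3 tcp [ 0.4887 -0.1442  0.217 ] delta tool cm [ 6.03 -0.02 11.32] turn deg 0.29 grip mm 9.2 F [-0.2 -0.2 -1.6] j6 -1.91 toolz [-0.095  0.07  -0.993]
lateral only: [ 6.72 -1.1   0.54] per cm down: [-0.064  0.099  0.993]
```

Call:
servo_tool([
  [0.5,1,-0.2,0.1,0],
  [0.5,2,-0.2,0.1,0],
  [0.5,2,-0.2,0.1,0],
  [0.5,1,-0.2,0.1,0],
  [0.5,0.3,0,0,0],
  [0.5,0,0,0,0],
  [0.5,0,0,0,0],
])

```text
t: 33.0
tool_pos: [0.4841, -0.0805, 0.2175]
orientation: [-0.057, 0.728, 0.683, -0.012]
contact_force: [0.1, -0.1, -1.8]
grip_width: 0.0087
```

```bash
python3 go.py d4 .1085; python3 wov.py wrist w20.png
```

```text
t 33.0 tcp [ 0.4841 -0.0805  0.2175] delta tool cm [-0.25  0.81 10.88] turn deg 0.15 grip mm 8.7 F [ 0.1 -0.1 -1.8] j6 -1.8 toolz [-0.095  0.066 -0.993]
lateral only: [ 0.4  -0.27  0.05] per cm down: [-0.06   0.099  0.993]
```

View pics/w20.png

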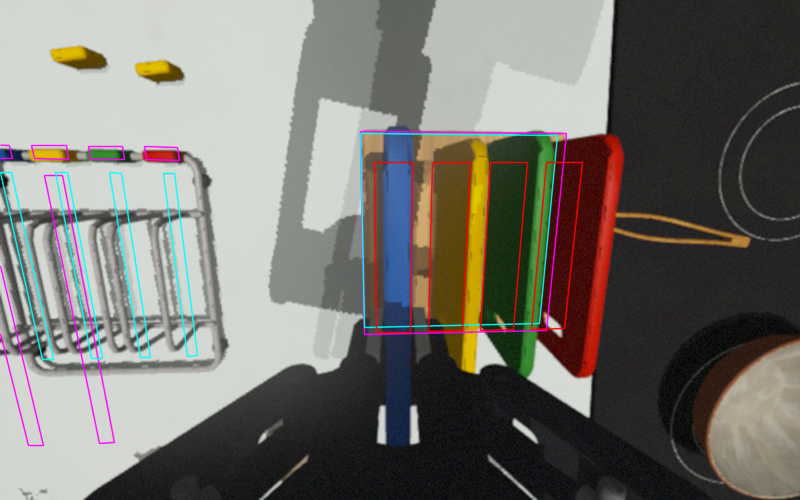

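Call:
servo_tool([
  [0.5,0.3,-0.2,0,0],
  [0.5,-0.1,0.2,1.5,0],
  [0.5,-0.1,0.2,2,0],
  [0.5,-0.1,0.2,1.5,0],
  [0.5,0,0,0,0],
])

```text
t: 33.55
tool_pos: [0.4846, -0.08, 0.167]
orientation: [-0.055, 0.73, 0.681, -0.011]
contact_force: [-1.0, -0.4, -1.7]
grip_width: 0.009
```

```bash
python3 go.py d4 .1085; python3 wov.py wrist w21.png
```

```text
t 33.55 tcp [ 0.4846 -0.08    0.167 ] delta tool cm [0.   0.25 5.86] turn deg -0.07 grip mm 9.0 F [-1.  -0.4 -1.7] j6 -1.8 toolz [-0.091  0.065 -0.994]
lateral only: [ 0.35 -0.31  0.05] per cm down: [-0.059  0.096  0.994]
```

View pics/w21.png

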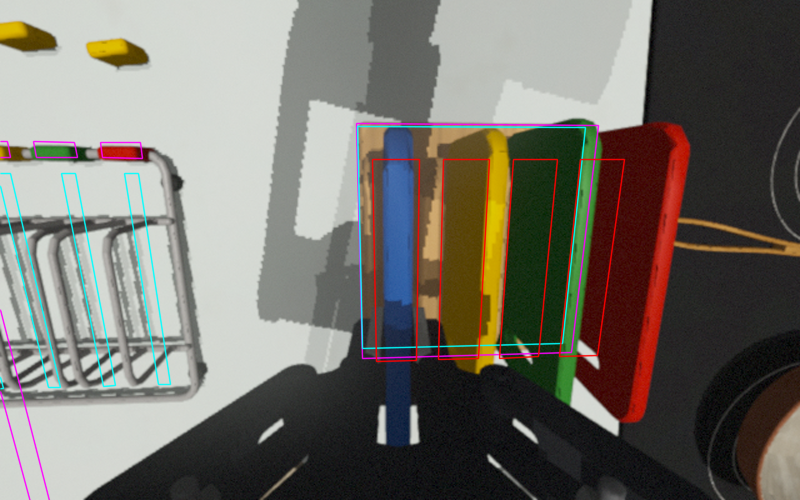

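Call:
servo_tool([
  [0.5,0.2,-0.2,0.5,0],
  [0.5,-0.05,0.1,1,0],
  [0.5,-0.05,0.1,1.2,0],
  [0.5,-0.05,0.1,1.2,0],
  [0.5,0,0.1,0.6,0],
])

```text
t: 34.1
tool_pos: [0.4855, -0.0776, 0.123]
orientation: [-0.052, 0.73, 0.681, -0.009]
contact_force: [-0.6, 0.7, -2.4]
grip_width: 0.0093
```

```bash
python3 go.py d4 .1085
```

```text
t 34.1 tcp [ 0.4855 -0.0776  0.123 ] delta tool cm [ 0.02 -0.26  1.48] turn deg -0.08 grip mm 9.3 F [-0.6  0.7 -2.4] j6 -1.8 toolz [-0.083  0.063 -0.995]
lateral only: [ 0.1  -0.38  0.04] per cm down: [-0.057  0.088  0.995]
```

Call:
servo_tool([
  [0.5,0,-0.2,0.6,0],
  [0.5,0,0,0.4,0],
  [0.5,0,0,0.3,0],
  [0.5,0,0,0.2,0],
])

```text
t: 34.5
tool_pos: [0.4819, -0.0764, 0.108]
orientation: [-0.052, 0.73, 0.681, -0.009]
contact_force: [-5.8, 0.4, 27.8]
grip_width: 0.0091
```

```bash
python3 go.py d4 .1085
```

```text
t 34.5 tcp [ 0.4819 -0.0764  0.108 ] delta tool cm [ 0.01 -0.03 -0.04] turn deg -0.07 grip mm 9.1 F [-5.8  0.4 27.8] j6 -1.8 toolz [-0.084  0.063 -0.994]
lateral only: [ 0.   -0.02  0.  ] per cm down: [-0.057  0.088  0.994]
```

Call:
servo_tool([
  [3,0,0,0,0],
  [3,0,0,0,0],
  [3,0,0,0,0],
  [3,0,0,-1,0],
  [3,0,0,-2,0],
  [3,0,0,-2,0],
  [3,0,0,-2,0],
  [3,0,0,-2,0],
  [3,0,0,-1,0],
  [3,-2,0,-0.1,0],
  [3,-3,0,-0.1,0],
  [3,-3,0,-0.1,0],
  [3,-3,0,-0.1,0],
  [3,-3,0,-0.1,0],
  [3,-3,0,-0.1,0],
  [3,-2,0,-0.1,0],
  [3,0,0,0,0],
])

```text
t: 36.2
tool_pos: [0.4794, -0.2791, 0.2136]
orientation: [-0.049, 0.729, 0.683, -0.007]
contact_force: [-0.3, 0.6, 0.0]
grip_width: 0.03
```

```bash
sed -i "s/^    draw('top'.*//" ov.py; python3 go.py d4 .2; python3 - <<'E'
from ov import *
import cv2
def draw2(n,crop,name):
    p=eyes.get_image(n);x0,y0,x1,y1=crop;s=min(800/(x1-x0),600/(y1-y0))
    im=cv2.resize(p['image'][y0:y1,x0:x1,::-1],None,fx=s,fy=s,interpolation=cv2.INTER_CUBIC);off=np.array([x0,y0])
    for y in (69,23,-23,-69):
        for z,c in ((.138,(255,0,255)),(.018,(255,255,0))):
            seg(im,p,tf(rect(-.09,.09,y/1e3-.005,y/1e3+.005,z),*wood),off,s,c)
    cv2.imwrite('pics/'+name,im)
draw2('top',(170,90,330,230),'ft.png'); draw2('scene',(230,90,390,230),'fs.png'); draw2('wrist',(0,0,640,400),'fw.png')
E
```

```text
t 36.2 tcp [ 0.4794 -0.2791  0.2136] delta tool cm [20.14 -0.93  2.58] turn deg 0.14 grip mm 30.0 F [-0.3  0.6  0. ] j6 -2.11 toolz [-0.077  0.062 -0.995]
lateral only: [20.22 -1.04  1.23] per cm down: [-0.056  0.081  0.995]Traceback (most recent call last):
  File "<stdin>", line 1, in <module>
  File "ov.py", line 21
    
    ^
IndentationError: expected an indented block after 'if' statement on line 20
```

```bash
echo "    pass" >> ov.py; python3 - <<'E'
from ov import *
import cv2
def draw2(n,crop,name):
    p=eyes.get_image(n);x0,y0,x1,y1=crop;s=min(800/(x1-x0),600/(y1-y0))
    im=cv2.resize(p['image'][y0:y1,x0:x1,::-1],None,fx=s,fy=s,interpolation=cv2.INTER_CUBIC);off=np.array([x0,y0])
    for y in (69,23,-23,-69):
        for z,c in ((.138,(255,0,255)),(.018,(255,255,0))):
            seg(im,p,tf(rect(-.09,.09,y/1e3-.005,y/1e3+.005,z),*wood),off,s,c)
    cv2.imwrite('pics/'+name,im)
draw2('top',(170,90,330,230),'ft.png'); draw2('scene',(230,90,390,230),'fs.png'); draw2('wrist',(0,0,640,400),'fw.png')
E
```

```text
(no output)
```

View pics/ft.png

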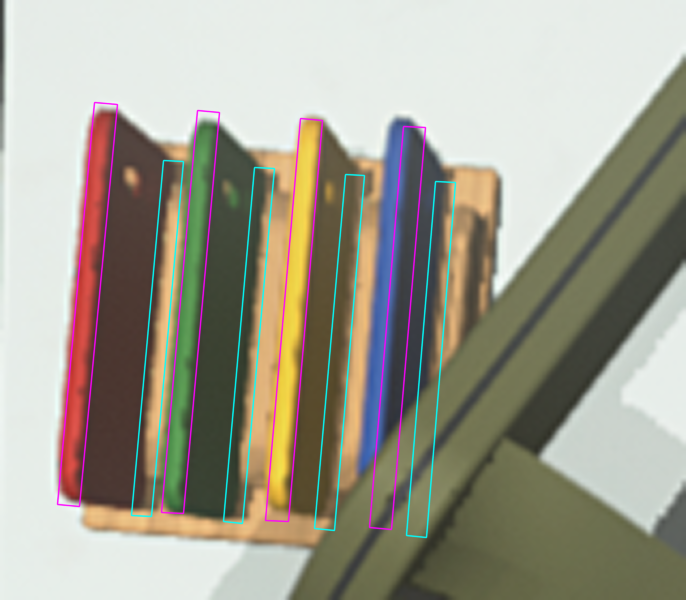

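View pics/fs.png

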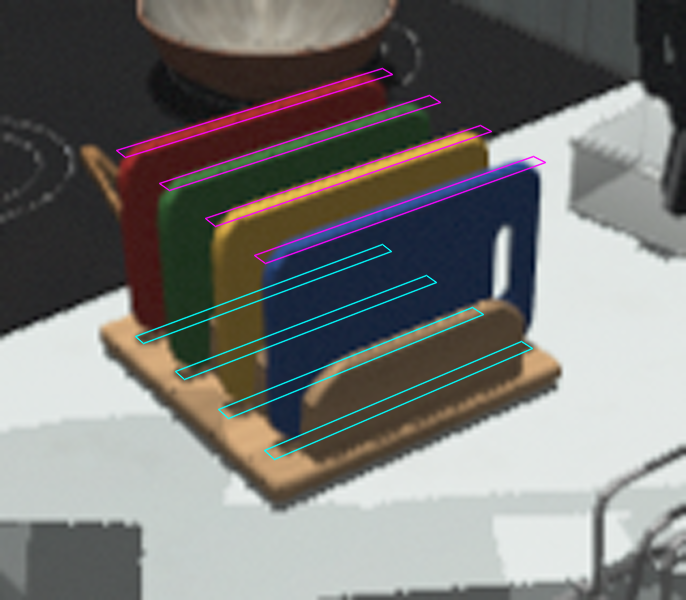

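```bash
python3 -c "
from station import bot
print(bot.get_obs()['t'],bot.job_done())"
```

```text
the job is handed in; nothing more can be done
36.35 None
```

All four boards are in the wooden stand in the tab order, left to right: red, green, yellow, blue. I handed the job in at 36.35 s. For the yellow tab I took the one on the wire stand, farthest from the base. I chose it from the first pictures and that crop, and did not check it in a separate crop before reaching.

- **Placing:** Each board was lowered until it touched the bottom of its slot, with 17–28 N at the wrist, before I let go. The tool was then within about 4 mm of the target for its board's position and height.
- **Last pictures:** The top and scene views show every board upright, at full depth and within a few mm of its expected outline. The gripper was clear of everything with about zero force.
- **What disagreed:**
  - In the top view the blue board's top edge sits about 5 mm left of its slot line, a lean of roughly 0.06 rad, well inside the 0.25 rad limit. The arm hides its front end there, so I relied on the scene view for it.
  - The tool slowly tilted, up to about 0.1 rad, during the transfers. I allowed for this in the last two placements.

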